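# Refit the axle of an edge-inking roller

### The arm

A 6-joint arm with a two-finger parallel gripper is mounted at the origin on the work surface. World frame = base frame: x ahead of the robot, y to its left, z up, the work surface at z = 0. Lengths are in m, angles in rad, forces in N, time in s.
With the tool pointing down it reaches from about 0.35 to 0.975 m from the base axis. Payload 4.9 kg.
Tool frame: the origin (TCP) lies at the very end of the fingers, on their centre line; the grasp point (between the pads) lies 19 mm behind it (ctrl.grasp_offset is the distance from the TCP to the grasp point, in m); z points along the fingers, y is the line along which they close (so a half turn about z gives the same grasp; the last joint's range is limited). The gripper opens to 85 mm and grips with 20 to 120 N. Pads are 22 mm wide; open, the fingers measure 114 mm over their backs; the gripper's body (76 mm by 85 mm) begins 54 mm behind the grasp point. The pads swing forward as they close: fully open they stand 13 mm farther back than shut.
Start: joints at [-0.119, 0.053, 1.613, -0, 1.476, -0.119], TCP at [0.625, 0, 0.231] pointing down, gripper open.
Joint ranges: [-3.01, 3.01], [-1.01, 2.22], [0.06, 2.58], [-1.02, 4.17], [0.09, 2.62], [-3.14, 3.14]. Speed limits (rad/s): [2.57, 2.57, 3.14, 3.14, 3.14, 3.14].

### API

Orientations are given as a rotation vector (axis times angle).
In Python, from station import ctrl, optics gives the robot as it stands.
- The arm moves only by the shell command python3 -m handwheel 'ROWS' [OPENING] [FORCE]. ROWS is JSON, a list of rows, each an object of numbers: "tx", "ty", "tz": the shift along the tool's x, y, z in mm; "roll": the turn about the tool's z in rad. A call has 1 to 12 rows; each row shifts and turns the commanded pose from where the row before left it, along the tool's axes as they then stand; what a row does not reach is not made up. A row lasts 1/12 s, in which the tool goes at most 41.7 mm and 7.16 degrees, less where a joint would pass 70% of its speed; a pose out of reach is approached as far as the arm can. A call with a gripper value outside its range is refused whole. OPENING is the finger opening in mm, from 0 to 85.4, set as the call begins (- or left out, the last holds). The fingers move at their own pace and stop on an object; FORCE is the grip in N (left out, the last holds). Time passes only in rows, so rows that do not move let the fingers close. It gives the time, the measured TCP pose, the force, the opening and the grip force at its end, in the units of the state.
- ctrl.get_obs(): the state, without advancing time (a new reading comes with each control period).
- optics.get_image(name): name is "scene" or "side" or "wrist"; returns (picture, depth): 384x512x3 uint8, red, green, blue; 384x512 float32, m along the optical axis (not along the pixel's ray), 0 where there is no reading.
- optics.camera_params(name): a dict with "mtx" (3x3 intrinsics, pixels), "extrinsics" (4x4, takes a point from camera to world coordinates); the wrist camera has in their place "tool_from_camera" (4x4, takes a point from camera to tool coordinates, whose origin is the TCP and whose axes are the flange's). Camera axes: x right, y down, z forward; pixel columns grow to the right and rows downward; lengths in m; the calibration is good to about 2 mm. A picture is of the moment at which its call begins: read the wrist's pose just before it. camera_params takes no time and is no camera call.
- ctrl.finish_job(): hands the job in; it is judged then, once.
The state is a dict: "t": time; "q": joint angles; "dq": joint speeds; "effort": joint torques, N m; "tool_pos": TCP position; "tool_rot": TCP orientation; "contact_force": force on the tool from outside, world axes, zero at the start; "wrist_torque": the same for the moment, N m; "opening": finger opening in m; "grip_force": force on a finger pad.
Only numpy, scipy, OpenCV 4.12 (cv2) and the standard library are available. Lean on these libraries where they do the work, as an engineer would, in place of code of your own. Each camera call takes 0.05 s, during which the arm holds its last target. There are 200 camera calls.

### The job

The roller of the edge-inking trough has been washed and put back; now refit its axle. Take the axle from its wooden cradle and thread it, nose first from the side without the keeper, through the first bearing plate, the roller and the second plate, feeling the way and never forcing it, until its knob sits fully home against the plate. Then gently swing the keeper right down into the axle's groove and let go, leaving the jar, the bottle and the hammer where they are.

Things in the scene. Friction and masses are not known exactly. Their poses are not given: they have to be found in the camera images.
- tub: Inking trough, fixed on the bench; sizes in mm. Foot plate 130 x 150, trough 90 x 84. Origin: centre of its underside, z up. The axle line runs along its y, 65 up, through a 13 hole in each of two aligned bearing plates (9 thick, outer faces at y +42 and -42, tops 84 up). Both plates slide in slots together and are clamped with the holes anywhere from x -3.5 to +3.5: this pose does not tell where.
- roller: Grooved brass roller (mm): 50 dia, 60 long, 0.17 to 0.3 kg, a 13 bore along its y; origin at its centre. It lies loose between the plates on two bars in the trough, about 3 end play either way, its bore about 2 below the plates' holes and up to 3.5 to one side of them: the axle's tapered nose must lift and shift it.
- axle: Steel axle (mm), 0.13 kg: rod 12 dia, 106 long, to its -y, with a 12 long tapered nose (tip 3 dia) and an 8 dia groove 83.5 to 89.5 from the shoulder; knob 22 dia, 40 long, to +y. Origin on the axis at the knob's rod-side face, the shoulder that seats on the trough's +y plate. Starts level, axis 36 up, pointing roughly as it goes in. Over 15 N on it would score the bearings.
- cradle: Wooden cradle, fixed (mm): base 50 x 130 x 6, with two V rests (at y -40 and +40, tops about 43 up) that hold the axle along its y; the knob overhangs the +y rest freely. Origin: centre of its underside.
- keeper (a joint): Forked latch on the far (-y) plate; angle in rad: 0 down in the axle's groove, starts raised 0.5 to 0.8. Hinge friction (about 1.5 N at the pin) holds it anywhere; on an axle not fully home it jams. Sizes in mm, trough frame: pivot along y at x 24 + plates' shift, z 65; arm towards -x; thumb pin to push down, 10 dia, y -46 to -74, its axis 62 from the pivot in -x and 5.5 above it when closed.
- paint_jar: Bystander: glass jar with a black lid, 54 dia, 75 high (mm); origin at the centre of its underside. Not to be moved.
- glue_bottle: Bystander: white bottle with a blue cap, 64 dia, 150 high (mm); origin at the centre of its underside. Not to be moved.
- hammer: Bystander: small hammer with a wooden handle, 240 mm long, lying on the bench. Not to be moved.

How it is judged:
By the outcome, as a careful person would: the job done as asked, in the order asked, and still so for the second after the job is handed in, with the robot touching nothing.
It also fails if it takes over 66 s, if anything falls off the work surface, if the arm or the gripper's body presses on something with over 40 N, if the wrist force passes 120 N, or if a joint passes its speed limit or range.

## Working session

There is one attempt and no reset: what is moved stays moved. The work goes in short steps, Python scripts to look and compute and a shell command to move; the robot and the scene stay as the last step left them, time stands still between calls to the robot, and variables do not carry over. Pictures are saved under pics/ and viewed, at most 13 in all, crops included, and the job is handed in when it is done.

```bash
ls; mkdir -p pics; cat > h.py <<'E'
import numpy as np, cv2
from station import ctrl, optics
from scipy.spatial.transform import Rotation as R
def T():
    o=ctrl.get_obs(); M=np.eye(4); M[:3,:3]=R.from_rotvec(o['tool_rot']).as_matrix(); M[:3,3]=o['tool_pos']; return M
def grab(n,tag):
    Tw=T(); im,d=optics.get_image(n); p=optics.camera_params(n)
    E=p['extrinsics'] if 'extrinsics' in p else Tw@p['tool_from_camera']
    np.savez(f'pics/{tag}.npz',im=im,d=d,K=p['mtx'],E=E); cv2.imwrite(f'pics/{tag}.png',im[...,::-1]); return im,d,np.array(p['mtx']),np.array(E)
def load(tag):
    z=np.load(f'pics/{tag}.npz'); return z['im'],z['d'],z['K'],z['E']
def cloud(d,K,E):
    v,u=np.mgrid[:d.shape[0],:d.shape[1]]
    P=np.stack([(u-K[0,2])/K[0,0]*d,(v-K[1,2])/K[1,1]*d,d],-1)
    return P@E[:3,:3].T+E[:3,3]
def proj(P,K,E):
    c=(np.atleast_2d(P)-E[:3,3])@E[:3,:3]; return c[:,:2]/c[:,2:]*[K[0,0],K[1,1]]+[K[0,2],K[1,2]]
def onplane(u,v,z,K,E):
    r=E[:3,:3]@np.array([(u-K[0,2])/K[0,0],(v-K[1,2])/K[1,1],1]); return E[:3,3]+r*(z-E[2,3])/r[2]
E
python3 - <<'E'
from h import *
o=ctrl.get_obs(); print(o, ctrl.grasp_offset); print(T().round(3))
a=[grab(n,n+'0') for n in('scene','side')]
for x in a: print(x[3].round(3),x[2])
g=np.vstack([cv2.resize(x[0],(512,384)) for x in a]); cv2.imwrite('pics/a.png',np.hstack([a[0][0],a[1][0]])[...,::-1][:, :])
E
```

```text
pics
{'t': 0.0, 'q': array([-1.19004686e-01,  5.33222166e-02,  1.61427564e+00,  1.29727144e-05,
        1.47600047e+00, -1.18988433e-01]), 'dq': array([ 6.25943490e-04,  2.08183428e-04, -1.93902812e-03,  8.71568129e-05,
       -1.63653245e-03,  5.65116253e-04]), 'effort': array([ 2.70554956e-04, -3.93670499e+01, -3.70175600e+01, -1.62778279e-04,
        6.93513779e-03, -6.06393527e-06]), 'tool_pos': array([6.24385429e-01, 7.46068646e-05, 2.30095463e-01]), 'tool_rot': array([-2.22034003e+00, -2.22030119e+00,  1.93059655e-03]), 'contact_force': array([ 0.52895362, -0.66611521,  0.39909749]), 'wrist_torque': array([-0.02918154,  0.03181483, -0.00655487]), 'grip_force': 0.0, 'opening': 0.08577410786961825} 0.0187
[[ 0.     1.    -0.002  0.624]
 [ 1.    -0.     0.     0.   ]
 [ 0.    -0.002 -1.     0.23 ]
 [ 0.     0.     0.     1.   ]]
[[ 0.623  0.428 -0.655  1.297]
 [ 0.782 -0.334  0.526 -0.606]
 [ 0.007 -0.84  -0.542  0.648]
 [ 0.     0.     0.     1.   ]] [[391.89269739   0.         260.12165695]
 [  0.         391.89269739 192.04670591]
 [  0.           0.           1.        ]]
[[ 0.772 -0.383  0.506  0.165]
 [-0.635 -0.48   0.605 -0.558]
 [ 0.011 -0.789 -0.615  0.578]
 [ 0.     0.     0.     1.   ]] [[369.73727906   0.         251.18313071]
 [  0.         369.73727906 187.12753338]
 [  0.           0.           1.        ]]
```

```bash
python3 - <<'E'
from h import *
a,b=load('scene0')[0],load('side0')[0]
cv2.imwrite('pics/b.png',cv2.resize(np.vstack([a,b]),(400,600))[...,::-1])
E
```

```text
(no output)
```

View pics/scene0.png

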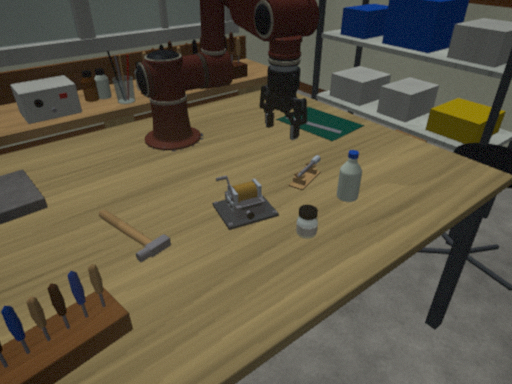

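View pics/side0.png

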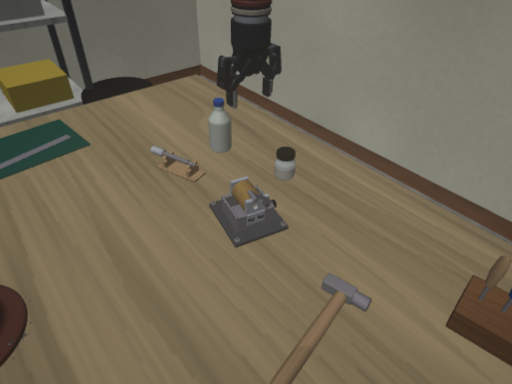

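The scene view shows the trough at (245,205), cradle with axle at (305,175), jar at (307,222), bottle at (349,180) and hammer at (140,235). In the side view the trough is at (248,210) and the cradle at (182,163). I'll work out coarse positions next.

```bash
python3 - <<'E'
from h import *
for t,L in(('scene0',dict(tub=[(245,207)],crad=[(305,180)],jar=[(307,235)],bot=[(349,196)],knob=[(315,161)],ham=[(150,247)])),('side0',dict(tub=[(248,216)],crad=[(182,170)],jar=[(286,177)],bot=[(220,148)],knob=[(157,152)],ham=[(345,290)]))):
    im,d,K,E=load(t); C=cloud(d,K,E)
    for k,l in L.items():
        u,v=l[0]; print(t,k,C[v,u].round(3),onplane(u,v,.036 if k=='knob' else 0.0,K,E).round(3))
print(optics.camera_params('wrist'))
E
```

```text
scene0 tub [ 0.606 -0.102  0.049] [ 0.55  -0.061  0.   ]
scene0 crad [0.571 0.156 0.02 ] [0.548 0.181 0.   ]
scene0 jar [ 0.763 -0.022  0.014] [ 0.752 -0.01   0.   ]
scene0 bot [0.714 0.196 0.019] [0.697 0.22  0.   ]
scene0 knob [0.529 0.24  0.041] [0.522 0.247 0.036]
scene0 ham [ 0.572 -0.362  0.025] [ 0.543 -0.352  0.   ]
side0 tub [ 0.531 -0.111  0.05 ] [ 0.566 -0.069  0.   ]
side0 crad [0.539 0.177 0.006] [0.543 0.185 0.   ]
side0 jar [ 0.725 -0.027  0.015] [ 0.74  -0.013  0.   ]
side0 bot [0.674 0.191 0.016] [0.688 0.212 0.   ]
side0 knob [0.509 0.25  0.038] [0.51  0.253 0.036]
side0 ham [ 0.56  -0.352  0.027] [ 0.579 -0.342  0.   ]
{'mtx': array([[287.32168754,   0.        , 255.40463873],
       [  0.        , 287.32168754, 188.77744244],
       [  0.        ,   0.        ,   1.        ]]), 'tool_from_camera': array([[ 2.22533471e-04, -9.62513395e-01, -2.71234058e-01,
         6.85492148e-02],
       [ 9.99999944e-01,  1.46658495e-04,  3.00009127e-04,
         9.80288387e-04],
       [-2.48984024e-04, -2.71234110e-01,  9.62513374e-01,
        -1.42953861e-01],
       [ 0.00000000e+00,  0.00000000e+00,  0.00000000e+00,
         1.00000000e+00]])}
```

```bash
python3 -m handwheel '[{"tx":-10,"ty":-30},{"ty":-30},{},{}]' ; python3 - <<'E'
from h import *
im,d,K,E=grab('wrist','w1'); print(T().round(4))
cv2.imwrite('pics/w1b.png',cv2.resize(im,(800,600),interpolation=cv2.INTER_CUBIC)[...,::-1])
E
```

```text
[[ 0.000e+00  1.000e+00 -1.500e-03  6.245e-01]
 [ 1.000e+00 -0.000e+00  2.000e-04  1.000e-04]
 [ 2.000e-04 -1.500e-03 -1.000e+00  2.304e-01]
 [ 0.000e+00  0.000e+00  0.000e+00  1.000e+00]]$[0]: bad value
```

View pics/w1b.png

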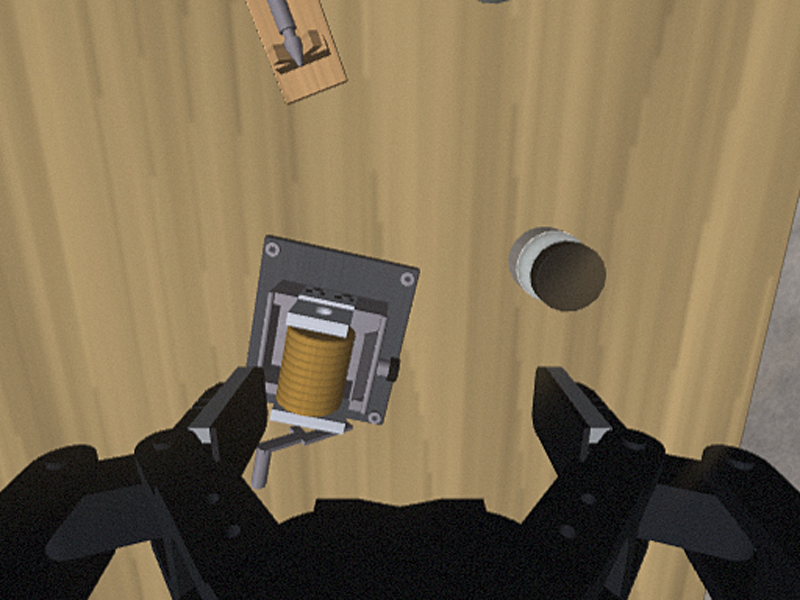

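The trough is at about (325,340) in the enlarged wrist view, turned roughly 10–13° with the keeper at lower left. The cradle's nose end is at (300,60) and the jar at (565,270). The row was refused, so I'll try again with all keys.

```bash
python3 -m handwheel '[{"tx":20.0,"ty":-25.0,"tz":0.0,"roll":0.0},{"tx":20.0,"ty":-25.0,"tz":0.0,"roll":0.0},{"tx":0.0,"ty":0.0,"tz":0.0,"roll":0.0},{"tx":0.0,"ty":0.0,"tz":0.0,"roll":0.0},{"tx":0.0,"ty":0.0,"tz":0.0,"roll":0.0}]' ; python3 - <<'E'
from h import *
im,d,K,E=grab('wrist','w2'); print(T().round(4))
C=cloud(d,K,E)
cv2.imwrite('pics/w2b.png',cv2.resize(im[60:300,80:400],(800,600),interpolation=cv2.INTER_CUBIC)[...,::-1])
E
```

```text
t: 0.57
tool_pos: [0.5752, 0.0399, 0.2314]
tool_rot: [2.221, 2.221, 0.0]
contact_force: [0.6, -0.6, 0.6]
opening: 0.0854
grip_force: 0.0
[[ 3.000e-04  1.000e+00  5.000e-04  5.755e-01]
 [ 1.000e+00 -3.000e-04 -3.000e-04  3.960e-02]
 [-3.000e-04  5.000e-04 -1.000e+00  2.314e-01]
 [ 0.000e+00  0.000e+00  0.000e+00  1.000e+00]]
```

View pics/w2b.png

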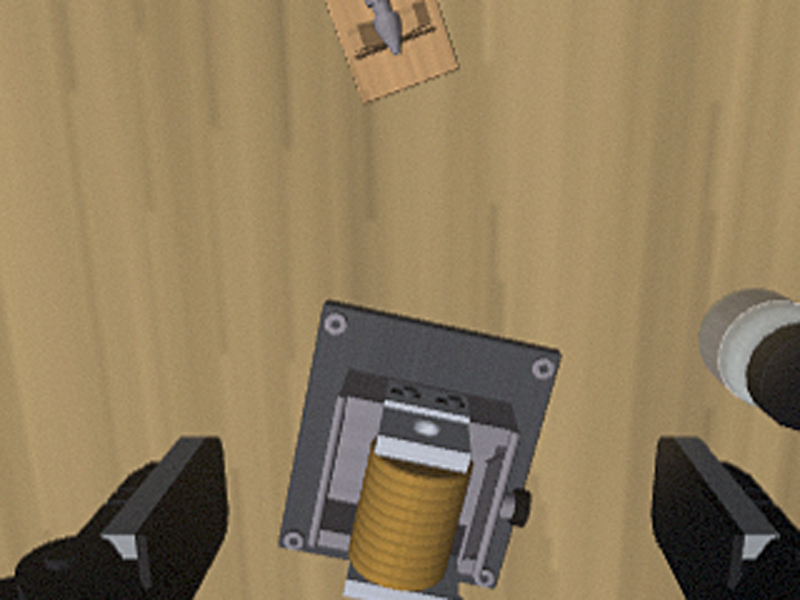

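The trough's near plate top is the bright strip at crop (375–470, 445–470), with the hole on the face at (427,428). The far plate top is at (345–460, 590) and the foot-plate corners at (327,300) and (560,350). Next I'll segment with depth.

```bash
python3 - <<'E'
from h import *
for t in('w1','w2'):
    im,d,K,E=load(t); C=cloud(d,K,E); x,y,z=C[...,0],C[...,1],C[...,2]
    roi=(abs(x-.56)<.1)&(abs(y+.08)<.14)&(d>0)
    h,e=np.histogram(z[roi],bins=np.arange(-.004,.13,.002)); print(t,[(round(a*1e3),int(b)) for a,b in zip(e,h) if b>30])
    m=(roi&(abs(z-.084)<.003)).astype(np.uint8)
    n,l,s,c=cv2.connectedComponentsWithStats(m)
    for i in range(1,n):
        if s[i,4]>40:
            q=l==i; print(s[i],C[q].mean(0).round(4),[np.round(a,4) for a in cv2.minAreaRect((C[q][:,:2]*1000).astype(np.float32))])
    m=(roi&(z>.003)&(z<.012)); q=C[m]; print('foot',[np.round(a,1) for a in cv2.minAreaRect((q[:,:2]*1000).astype(np.float32))])
    # foot dark colour edges
E
```

```text
w1 [(-2, 5912), (0, 8972), (2, 132), (4, 32), (6, 60), (8, 1526), (10, 2123), (12, 129), (14, 317), (16, 309), (18, 44), (20, 41), (22, 49), (24, 54), (26, 68), (28, 57), (30, 100), (32, 102), (34, 103), (36, 80), (38, 75), (40, 76), (42, 69), (44, 42), (46, 206), (48, 511), (50, 402), (52, 88), (54, 71), (56, 89), (58, 152), (60, 52), (62, 41), (64, 39), (66, 47), (68, 43), (70, 95), (72, 129), (74, 165), (76, 133), (78, 234), (80, 282), (82, 569), (84, 852), (86, 666), (88, 117), (114, 62), (116, 155)]
[183 199  40  17 358] [ 0.569  -0.0329  0.084 ] [array([568.8774, -33.1926]), array([ 9.8697, 42.1585]), np.float64(77.1477)]
[ 173  211   48   69 1543] [ 0.562  -0.0808  0.0845] [array([567.4272, -79.3607]), array([74.1108, 54.032 ]), np.float64(72.3772)]
foot [array([565.8, -55.3]), array([179.2, 130.6]), np.float64(77.1)]
w2 [(-2, 5636), (0, 8382), (2, 143), (4, 39), (6, 52), (8, 1531), (10, 2029), (12, 146), (14, 390), (16, 395), (18, 45), (20, 37), (22, 53), (24, 61), (26, 52), (28, 54), (30, 77), (32, 96), (34, 90), (36, 62), (38, 78), (40, 73), (42, 48), (44, 62), (46, 202), (48, 500), (50, 388), (52, 68), (54, 68), (56, 79), (58, 120), (60, 62), (62, 41), (64, 36), (66, 48), (68, 53), (70, 61), (72, 112), (74, 136), (76, 157), (78, 208), (80, 266), (82, 491), (84, 820), (86, 588), (88, 89)]
[230 233  39  16 328] [ 0.5691 -0.0327  0.084 ] [array([569.0655, -33.2125]), array([10.1267, 42.0507]), np.float64(77.3085)]
[ 217  245   47   64 1371] [ 0.5614 -0.0799  0.0845] [array([565.794, -79.388]), array([74.2723, 53.7215]), np.float64(74.8528)]
foot [array([544.4, -51.1]), array([177.9, 173.7]), np.float64(77.5)]
```

```bash
python3 -m handwheel '[{"tx":-16,"ty":1.5,"tz":20,"roll":0.11},{"tx":-16,"ty":5,"tz":20,"roll":0.113},{"tx":0,"ty":0,"tz":0,"roll":0},{"tx":0,"ty":0,"tz":0,"roll":0},{"tx":0,"ty":0,"tz":0,"roll":0}]' ; python3 - <<'E'
from h import *
im,d,K,E=grab('wrist','w3'); print(T().round(4))
C=cloud(d,K,E); x,y,z=C[...,0],C[...,1],C[...,2]
roi=(abs(x-.56)<.1)&(abs(y+.08)<.14)&(d>0)
a=np.radians(77.2); s=(x-.5607)*np.cos(a)+(y+.0696)*np.sin(a)
for lo,hi in((.03,.05),(-.05,-.034)):
    q=roi&(abs(z-.084)<.004)&(s>lo)&(s<hi); print(C[q].mean(0).round(4),[np.round(b,4) for b in cv2.minAreaRect((C[q][:,:2]*1000).astype(np.float32))])
cv2.imwrite('pics/w3b.png',cv2.resize(im[150:360,120:400],(800,600),interpolation=cv2.INTER_CUBIC)[...,::-1])
E
```

```text
t: 1.03
tool_pos: [0.5804, 0.0074, 0.192]
tool_rot: [2.454, 1.962, 0.001]
contact_force: [-0.0, 0.4, 0.3]
opening: 0.0856
grip_force: 0.0
[[ 2.199e-01  9.755e-01  1.800e-03  5.806e-01]
 [ 9.755e-01 -2.199e-01  1.000e-04  7.600e-03]
 [ 5.000e-04  1.800e-03 -1.000e+00  1.926e-01]
 [ 0.000e+00  0.000e+00  0.000e+00  1.000e+00]]
[ 0.5692 -0.0327  0.0839] [array([569.0432, -33.2375]), array([ 9.6805, 41.883 ]), np.float64(77.5529)]
[ 0.5588 -0.1093  0.0843] [array([ 557.6246, -110.5673]), array([13.2535, 53.0434]), np.float64(77.1969)]
```

View pics/w3b.png

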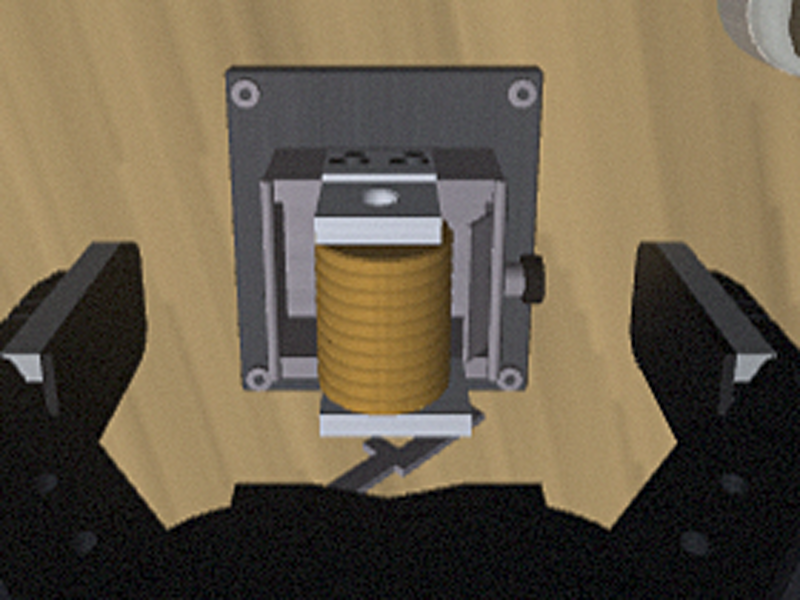

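Near plate top strip is at crop (315–441, 217–243), with the hole centre at (380,197). The far plate top is at (320–471, 415–436), extended on the keeper side. I'll measure these and the foot-plate edges to subpixel.

```bash
python3 - <<'E'
from h import *
im,d,K,E=load('w3'); Tw=np.eye(4)
g=im.astype(float).mean(2); s=210/600.
def sub(row0,row1,c,thr,sgn,win=6):
    out=[]
    for r in range(row0,row1+1):
        seg=g[r,int(c)-win:int(c)+win+1]; dd=sgn*np.diff(seg); k=dd.argmax(); w=np.clip(dd[max(0,k-1):k+2],0,None)
        out.append((int(c)-win+max(0,k-1)+ (np.arange(len(w))*w).sum()/w.sum()+.5,r))
    return np.array(out)
X=lambda c:120+c*.35; Y=lambda r:150+r*.35
# near top strip rows and cols
def W(u,v,z): 
    P=onplane(u,v,z,K,E); return P
a=np.radians(77.3); ey=np.array([np.cos(a),np.sin(a)]); ex=np.array([np.sin(a),-np.cos(a)])
def tub(P): q=(P[:2]-[.5607,-.0696])*1e3; return np.round([q@ex,q@ey],2)
def rowsub(c,r,sgn,win=4):
    c=int(round(c)); seg=g[int(r)-win:int(r)+win+1,c-3:c+4].mean(1); dd=sgn*np.diff(seg); k=dd.argmax(); w=np.clip(dd[max(0,k-1):k+2],0,None)
    return int(r)-win+max(0,k-1)+(np.arange(len(w))*w).sum()/w.sum()+.5
for name,cl,cr,rt,rb in(('near',315,441,217,243),('far',320,471,415,436)):
    r0,r1=int(np.ceil(Y(rt)))+2,int(Y(rb))-2
    L=sub(r0,r1,X(cl),0,1); Rr=sub(r0,r1,X(cr),0,-1); print(name,'L',[tub(W(u,v,.084)) for u,v in L],'R',[tub(W(u,v,.084)) for u,v in Rr])
    print(' y',[ (tub(W(X(c),rowsub(X(c),Y(rt),1),.084)),tub(W(X(c),rowsub(X(c),Y(rb),-1),.084))) for c in np.linspace(cl+15,cr-15,4)])
# foot edges z=.01
print('footL',[tub(W(u,v,.01)) for u,v in sub(int(Y(95)),int(Y(220)),X(231),0,-1,5)[::8]])
print('footR',[tub(W(u,v,.01)) for u,v in sub(int(Y(95)),int(Y(230)),X(540),0,1,5)[::8]])
print('footTop',[tub(W(X(c),rowsub(X(c),Y(70),-1),.01)) for c in (260,330,400,470,520)])
b=g[int(Y(187)):int(Y(208)),int(X(355)):int(X(405))]; m=b>130; v,u=np.nonzero(m); print('hole px',u.mean()+int(X(355)),v.mean()+int(Y(187)))
uu,vv=u.mean()+int(X(355)),v.mean()+int(Y(187))
print('hole z65',tub(W(uu,vv,.065)))
E
```

```text
near L [array([-21.02,  39.09]), array([-21.06,  38.07]), array([-20.97,  37.04]), array([-20.72,  36.02]), array([-20.61,  34.99]), array([-20.64,  33.96])] R [array([21.22, 39.07]), array([21.03, 38.05]), array([20.99, 37.03]), array([21.02, 36.  ]), array([21.05, 34.97]), array([21.02, 33.95])]
 y [(array([-15.31,  41.57]), array([-15.49,  31.96])), (array([-4.77, 41.55]), array([-4.85, 31.95])), (array([ 5.78, 41.54]), array([ 5.8 , 31.94])), (array([16.32, 41.54]), array([16.44, 31.93]))]
far L [array([-20.92, -37.75]), array([-20.89, -38.93]), array([-20.96, -40.11])] R [array([ 33.15, -37.78]), array([ 33.  , -38.96]), array([ 33.05, -40.15])]
 y [(array([-14.96, -33.77]), array([-15.11, -42.75])), (array([ -0.67, -34.05]), array([ -0.7, -43.1])), (array([ 13.62, -33.77]), array([ 13.71, -43.1 ])), (array([ 27.92, -33.76]), array([ 28.12, -42.6 ]))]
footL [array([-57.48,  63.74]), array([-62.97,  54.02]), array([-62.86,  44.13]), array([-63.02,  34.09]), array([-62.72,  23.89]), array([-62.86,  13.52])]
footR [array([66.65, 63.71]), array([66.84, 53.97]), array([66.51, 44.09]), array([66.74, 34.04]), array([66.75, 23.84]), array([66.78, 13.47])]
footTop [array([-47.86,  76.32]), array([-19.53,  76.26]), array([ 8.8, 76.3]), array([37.14, 76.33]), array([57.39, 76.22])]
hole px 253.11111111111111 218.75555555555556
hole z65 [ 1.14 40.87]
```

```bash
python3 -m handwheel '[{"tx":31,"ty":-16.6,"tz":0,"roll":0},{"tx":31,"ty":-16.6,"tz":0,"roll":0},{"tx":31,"ty":-16.6,"tz":0,"roll":0},{"tx":31,"ty":-16.6,"tz":0,"roll":0},{"tx":31,"ty":-16.6,"tz":0,"roll":0},{"tx":31,"ty":-16.6,"tz":0,"roll":0},{"tx":31,"ty":-16.6,"tz":0,"roll":0}]' >/dev/null; python3 -m handwheel '[{"tx":0,"ty":0,"tz":0,"roll":-0.11},{"tx":0,"ty":0,"tz":0,"roll":-0.11},{"tx":0,"ty":0,"tz":0,"roll":-0.11},{"tx":0,"ty":0,"tz":0,"roll":-0.11},{"tx":0,"ty":0,"tz":0,"roll":-0.11},{"tx":0,"ty":0,"tz":0,"roll":-0.11},{"tx":0,"ty":0,"tz":0,"roll":0},{"tx":0,"ty":0,"tz":0,"roll":0},{"tx":0,"ty":0,"tz":0,"roll":0}]' ; python3 - <<'E'
from h import *
im,d,K,E=grab('wrist','w4'); M=T(); print(M.round(4))
print('yaw',np.degrees(np.arctan2(M[1,0],M[0,0])))
cv2.imwrite('pics/w4b.png',cv2.resize(im[60:360,80:432],(704,600),interpolation=cv2.INTER_CUBIC)[...,::-1])
E
```

```text
t: 2.42
tool_pos: [0.5146, 0.2453, 0.1922]
tool_rot: [1.689, 2.648, 0.002]
contact_force: [-0.1, -0.4, 0.4]
opening: 0.0854
grip_force: 0.0
[[-4.222e-01  9.065e-01  9.000e-04  5.145e-01]
 [ 9.065e-01  4.222e-01  4.000e-04  2.452e-01]
 [-0.000e+00  9.000e-04 -1.000e+00  1.919e-01]
 [ 0.000e+00  0.000e+00  0.000e+00  1.000e+00]]
yaw 114.97216124513244
```

View pics/w4b.png

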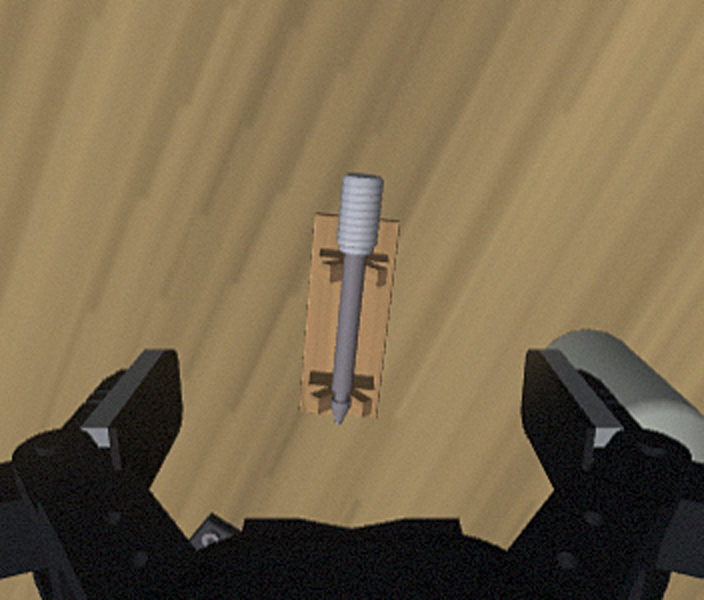

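The knob end is at crop (362,175), the shoulder at about (356,253) and the nose tip at (341,424). The inner finger edges are at about columns 182 and 524. Next I'll compute the axle line in the tool frame and the finger midline.

```bash
python3 - <<'E'
from h import *
for t in('w4','w3'):
    im,d,K,E=load(t); g=im.astype(float).mean(2)
    mids=[]
    for r in range(int(60+356/2) if t=='w4' else 240,(60+400//2) if t=='w4' else 262):
        dk=(g[r]<75)&(im[r].max(1)<90)
        L=max(c for c in range(60,200) if dk[c]) if t=='w4' else max(c for c in range(60,190) if dk[c]); 
        Rr=min(c for c in range(320,460) if dk[c])
        mids.append((r,L,Rr,(L+Rr)/2))
    m=np.array(mids); print(t,m[::4])
im,d,K,E=load('w4'); g=im.astype(float)
Tl=E@np.linalg.inv(optics.camera_params('wrist')['tool_from_camera'])
hsv=cv2.cvtColor(im,cv2.COLOR_RGB2HSV); m=(hsv[...,1]<75)
m[:, :230]=0; m[:,285:]=0; m[:145]=0; m[275:]=0
n,l,s,c=cv2.connectedComponentsWithStats(m.astype(np.uint8)); i=1+s[1:,4].argmax(); print(s[i])
res=[]
for r in range(s[i,1],s[i,1]+s[i,3]):
    cs=np.nonzero(l[r]==i)[0]
    if len(cs)<2: continue
    seg=hsv[r,:,1].astype(float)
    P=[Tl[:3,:3].T@(onplane(u,r,.036,K,E)-Tl[:3,3])*1e3 for u in(cs[0]-.5,cs[-1]+.5)]
    res.append([r,P[0][0],P[0][1],P[1][1],(P[0][1]+P[1][1])/2,P[1][1]-P[0][1]])
res=np.array(res); np.set_printoptions(suppress=True,precision=2); print(res[::5]); print(res[-1],res[0])
for a,b in((4,36),(48,100)):
    q=res[a:b]; p=np.polyfit(q[:,1],q[:,4],1); print('fit',p,'resid',np.std(np.polyval(p,q[:,1])-q[:,4]),p[0])
E
```

```text
w4 [[238.  168.  343.  255.5]
 [242.  169.  343.  256. ]
 [246.  169.  342.  255.5]
 [250.  169.  342.  255.5]
 [254.  170.  341.  255.5]
 [258.  170.  341.  255.5]]
w3 [[240.  168.  343.  255.5]
 [244.  169.  342.  255.5]
 [248.  169.  342.  255.5]
 [252.  169.  342.  255.5]
 [256.  170.  341.  255.5]
 [260.  170.  341.  255.5]]
[ 245  146   27  127 1668]
[[ 146.     29.96   -1.08    5.15    2.03    6.23]
 [ 151.     24.76   -4.22   17.69    6.73   21.91]
 [ 156.     19.51   -5.29   16.72    5.72   22.01]
 [ 161.     14.21   -5.32   16.8     5.74   22.12]
 [ 166.      8.86   -5.35   15.82    5.23   21.16]
 [ 171.      3.45   -6.44   15.89    4.73   22.33]
 [ 176.     -2.     -7.54   14.9     3.68   22.44]
 [ 181.     -7.51   -6.51   14.96    4.23   21.47]
 [ 186.    -13.07   -4.39   11.8     3.71   16.18]
 [ 191.    -18.69   -3.33    8.6     2.64   11.93]
 [ 196.    -24.36   -4.44    7.55    1.56   11.98]
 [ 201.    -30.09   -4.46    7.58    1.56   12.04]
 [ 206.    -35.87   -5.59    6.52    0.47   12.1 ]
 [ 211.    -41.72   -5.62    5.44   -0.09   11.06]
 [ 216.    -47.62   -6.76    5.47   -0.65   12.23]
 [ 221.    -53.58   -6.8     5.49   -0.65   12.29]
 [ 226.    -59.61   -6.84    4.39   -1.22   11.23]
 [ 231.    -65.69   -8.      4.41   -1.8    12.41]
 [ 236.    -71.84   -8.05    3.3    -2.38   11.34]
 [ 241.    -78.05   -9.23    2.17   -3.53   11.4 ]
 [ 246.    -84.33   -9.28    2.18   -3.55   11.46]
 [ 251.    -90.67  -10.49    2.18   -4.15   12.67]
 [ 256.    -97.07   -9.39   -0.12   -4.76    9.27]
 [ 261.   -103.55  -11.77   -0.13   -5.95   11.64]
 [ 266.   -110.09  -10.67   -2.47   -6.57    8.19]
 [ 271.   -116.71   -8.37   -4.84   -6.61    3.53]]
[ 272.   -118.04   -8.38   -6.03   -7.2     2.36] [146.    29.96  -1.08   5.15   2.03   6.23]
fit [0.09 4.25] resid 0.3106878887764307 0.08734568255087058
fit [0.09 4.13] resid 0.2095306923245727 0.09412425101823409
```

```bash
python3 -m handwheel '[{"tx":9,"ty":4,"tz":0,"roll":0},{"tx":0,"ty":0,"tz":0,"roll":0.093},{"tx":0,"ty":0,"tz":33,"roll":0},{"tx":0,"ty":0,"tz":33,"roll":0},{"tx":0,"ty":0,"tz":33,"roll":0},{"tx":0,"ty":0,"tz":33,"roll":0},{"tx":0,"ty":0,"tz":33,"roll":0},{"tx":0,"ty":0,"tz":9,"roll":0},{"tx":0,"ty":0,"tz":0,"roll":0},{"tx":0,"ty":0,"tz":0,"roll":0}]' 40 ; python3 -m handwheel '[{"tx":0,"ty":0,"tz":0,"roll":0},{"tx":0,"ty":0,"tz":0,"roll":0},{"tx":0,"ty":0,"tz":0,"roll":0},{"tx":0,"ty":0,"tz":0,"roll":0}]' 26
```

```text
t: 3.3
tool_pos: [0.5146, 0.2553, 0.018]
tool_rot: [1.809, 2.569, 0.001]
contact_force: [0.1, 0.2, 0.5]
opening: 0.0401
grip_force: 0.0
t: 3.63
tool_pos: [0.5153, 0.2551, 0.019]
tool_rot: [1.808, 2.567, 0.004]
contact_force: [0.5, 0.2, 0.8]
opening: 0.026
grip_force: 0.0
```

```bash
for i in 1; do python3 -m handwheel '[{"tx":0,"ty":0,"tz":0,"roll":0},{"tx":0,"ty":0,"tz":0,"roll":0},{"tx":0,"ty":0,"tz":0,"roll":0}]' 18 20; done; python3 -m handwheel '[{"tx":0,"ty":0,"tz":0,"roll":0},{"tx":0,"ty":0,"tz":0,"roll":0},{"tx":0,"ty":0,"tz":0,"roll":0}]' 18 20; python3 -c "
from h import *
im,d,K,E=grab('wrist','w5');print(T().round(4));cv2.imwrite('pics/w5b.png',cv2.resize(im[40:340,80:432],(704,600))[...,::-1])"
```

```text
t: 3.88
tool_pos: [0.5149, 0.255, 0.0183]
tool_rot: [1.808, 2.568, 0.002]
contact_force: [-0.0, 0.5, 3.2]
opening: 0.0211
grip_force: 20.4
t: 4.13
tool_pos: [0.5149, 0.2551, 0.018]
tool_rot: [1.808, 2.568, 0.002]
contact_force: [0.5, 1.0, 4.9]
opening: 0.0214
grip_force: 20.6
[[-3.373e-01  9.414e-01  1.500e-03  5.149e-01]
 [ 9.414e-01  3.373e-01  6.000e-04  2.550e-01]
 [ 1.000e-04  1.600e-03 -1.000e+00  1.800e-02]
 [ 0.000e+00  0.000e+00  0.000e+00  1.000e+00]]
```

View pics/w5b.png

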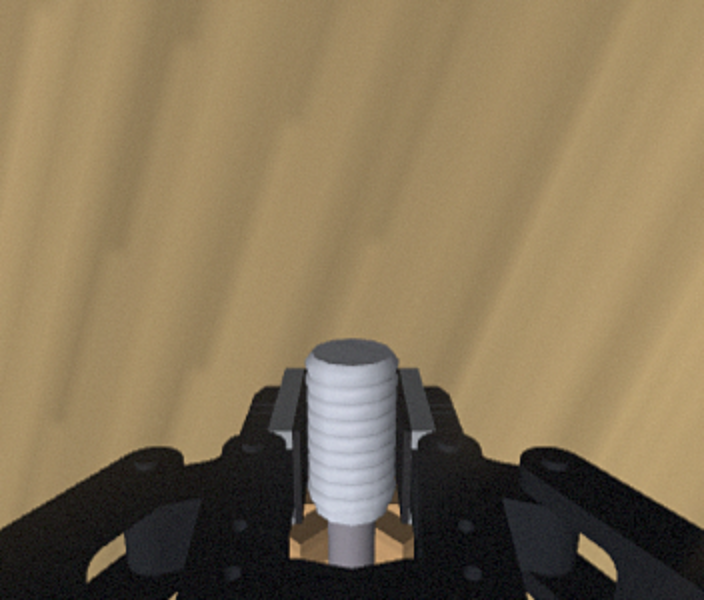

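The knob is held centrally at crop column 352 with no side force. Now I'll lift, carry and turn.

```bash
python3 -m handwheel '[{"tx":0,"ty":0,"tz":0,"roll":0},{"tx":0,"ty":0,"tz":0,"roll":0},{"tx":0,"ty":0,"tz":-10,"roll":0},{"tx":0,"ty":0,"tz":-25,"roll":0},{"tx":0,"ty":0,"tz":-25,"roll":0},{"tx":-28,"ty":5,"tz":0,"roll":0},{"tx":-28,"ty":5,"tz":0,"roll":0},{"tx":-28,"ty":5,"tz":0,"roll":0},{"tx":-28,"ty":5,"tz":0,"roll":0},{"tx":-28,"ty":5,"tz":0,"roll":0},{"tx":-26,"ty":6,"tz":0,"roll":0}]' 10 70; python3 -m handwheel '[{"tx":0,"ty":0,"tz":0,"roll":0.1132},{"tx":0,"ty":0,"tz":0,"roll":0.1132},{"tx":0,"ty":0,"tz":0,"roll":0.1131},{"tx":0,"ty":0,"tz":0,"roll":0.1131},{"tx":0,"ty":0,"tz":0,"roll":0.1131},{"tx":0,"ty":0,"tz":16,"roll":0},{"tx":0,"ty":0,"tz":15,"roll":0},{"tx":0,"ty":0,"tz":0,"roll":0},{"tx":0,"ty":0,"tz":0,"roll":0},{"tx":0,"ty":0,"tz":0,"roll":0},{"tx":0,"ty":0,"tz":0,"roll":0}]'; python3 - <<'E'
from h import *
M=T(); a=np.radians(77.3); ey=np.array([np.cos(a),np.sin(a)]); ex=np.array([np.sin(a),-np.cos(a)]); 
cs=[grab(n,n+'1') for n in('scene','side')]
for M in (M,T()):
    q=(M[:2,3]-[.55985,-.06941])*1e3; print(q@ex,q@ey,M[2,3]*1e3,np.degrees(np.arctan2(M[1,0],M[0,0])))
im=np.hstack([cv2.resize(cs[0][0][130:250,180:300],(400,400)),cv2.resize(cs[1][0][110:260,180:330],(400,400))]); cv2.imwrite('pics/c1.png',im[...,::-1])
E
```

```text
t: 5.1
tool_pos: [0.5983, 0.1073, 0.0761]
tool_rot: [-1.807, -2.566, 0.004]
contact_force: [0.3, -0.6, -1.1]
opening: 0.0202
grip_force: 68.6
t: 6.02
tool_pos: [0.5998, 0.1089, 0.0473]
tool_rot: [2.453, 1.962, 0.001]
contact_force: [0.9, -0.3, -0.6]
opening: 0.0198
grip_force: 68.6
-0.19449170150736375 182.772672343161 47.25287994214972 77.29838310798095
-0.034524638441828084 182.81194132104585 47.393835684608526 77.2970874106346
```

View pics/c1.png

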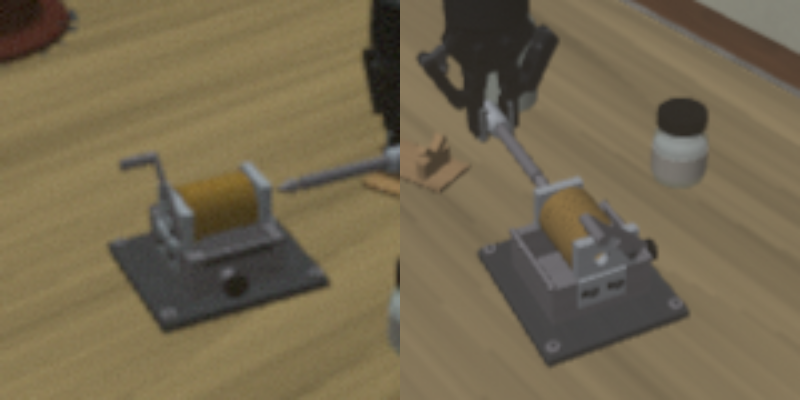

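Left view shows the nose lined up just in front of the near plate at (280,187). The right view shows the axle straight along the roller axis. I'll feed in with small steps.

```bash
python3 -m handwheel '[{"tx":-5,"ty":0,"tz":0,"roll":0},{"tx":-5,"ty":0,"tz":0,"roll":0},{"tx":-3,"ty":0,"tz":0,"roll":0},{"tx":-3,"ty":0,"tz":0,"roll":0},{"tx":0,"ty":0,"tz":0,"roll":0}]'; python3 -m handwheel '[{"tx":-2,"ty":0,"tz":0,"roll":0},{"tx":-2,"ty":0,"tz":0,"roll":0},{"tx":-2,"ty":0,"tz":0,"roll":0},{"tx":0,"ty":0,"tz":0,"roll":0}]'
```

```text
t: 6.53
tool_pos: [0.5957, 0.0926, 0.0463]
tool_rot: [2.454, 1.961, -0.0]
contact_force: [-0.2, -0.9, -1.6]
opening: 0.0198
grip_force: 68.6
t: 6.87
tool_pos: [0.5944, 0.0871, 0.0462]
tool_rot: [2.454, 1.962, -0.0]
contact_force: [-0.3, -0.2, -1.7]
opening: 0.0197
grip_force: 68.6
```

```bash
python3 -m handwheel '[{"tx":-2,"ty":0,"tz":0,"roll":0},{"tx":-1,"ty":0,"tz":0,"roll":0},{"tx":0,"ty":0,"tz":0,"roll":0}]';python3 -m handwheel '[{"tx":-1,"ty":0,"tz":0,"roll":0},{"tx":-1,"ty":0,"tz":0,"roll":0},{"tx":0,"ty":0,"tz":0,"roll":0}]'
```

```text
t: 7.12
tool_pos: [0.594, 0.0844, 0.0464]
tool_rot: [2.453, 1.962, 0.0]
contact_force: [-0.7, 0.1, -0.7]
opening: 0.0202
grip_force: 68.6
t: 7.37
tool_pos: [0.5937, 0.0826, 0.0466]
tool_rot: [2.453, 1.962, 0.001]
contact_force: [0.4, 0.8, -0.3]
opening: 0.02
grip_force: 68.7
```

```bash
cat > chk.py <<'E'
import sys; from h import *
o=ctrl.get_obs(); M=T(); a=np.radians(77.3); ey=np.array([np.cos(a),np.sin(a)]); ex=np.array([np.sin(a),-np.cos(a)])
q=(M[:2,3]-[.55985,-.06941])*1e3; f=o['contact_force']; F=[f[:2]@ex,f[:2]@ey,f[2]]; m=o['wrist_torque']; m=[m[:2]@ex,m[:2]@ey,m[2]]
print('t%.2f lat %.2f along %.2f z %.2f | F lat/along/z'%(o['t'],q@ex,q@ey,M[2,3]*1e3),np.round(F,1),'M',np.round(m,2))
sys.exit(int(np.hypot(np.hypot(F[0],F[1]),F[2]+1)>6))
E
A='python3 chk.py'
python3 -m handwheel '[{"tx":-1,"ty":0,"tz":0,"roll":0},{"tx":-1,"ty":0,"tz":0,"roll":0},{"tx":-1,"ty":0,"tz":0,"roll":0}]'>/dev/null && $A && python3 -m handwheel '[{"tx":-1,"ty":0,"tz":0,"roll":0},{"tx":-1,"ty":0,"tz":0,"roll":0},{"tx":-1,"ty":0,"tz":0,"roll":0}]' >/dev/null&& $A && python3 -m handwheel '[{"tx":-1,"ty":0,"tz":0,"roll":0},{"tx":-1,"ty":0,"tz":0,"roll":0},{"tx":-1,"ty":0,"tz":0,"roll":0}]'>/dev/null && $A && python3 -m handwheel '[{"tx":-1,"ty":0,"tz":0,"roll":0},{"tx":-1,"ty":0,"tz":0,"roll":0},{"tx":-1,"ty":0,"tz":0,"roll":0}]' >/dev/null&& $A && python3 -m handwheel '[{"tx":-1,"ty":0,"tz":0,"roll":0},{"tx":-1,"ty":0,"tz":0,"roll":0},{"tx":-1,"ty":0,"tz":0,"roll":0}]' >/dev/null&& $A
```

```text
t7.62 lat -0.37 along 152.59 z 46.57 | F lat/along/z [ 1.1 -0.5 -0.7] M [ 0.06 -0.11  0.07]
t7.87 lat -0.47 along 149.56 z 46.47 | F lat/along/z [ 1.7  1.3 -0.4] M [ 0.1  -0.14  0.11]
t8.12 lat -0.52 along 146.54 z 46.41 | F lat/along/z [ 2.1  2.3 -0.4] M [ 0.1  -0.15  0.17]
t8.37 lat -0.55 along 143.74 z 46.41 | F lat/along/z [1.4 2.2 0.5] M [ 0.26 -0.23  0.17]
t8.62 lat -0.54 along 140.87 z 46.43 | F lat/along/z [2.1 3.8 0.6] M [ 0.51 -0.25  0.22]
```

```bash
A='python3 chk.py'
python3 -m handwheel '[{"tx":0,"ty":0.4,"tz":-0.4,"roll":0},{"tx":-1,"ty":0,"tz":0,"roll":0},{"tx":-1,"ty":0,"tz":0,"roll":0}]'>/dev/null && $A && python3 -m handwheel '[{"tx":-1,"ty":0,"tz":0,"roll":0},{"tx":-1,"ty":0,"tz":0,"roll":0},{"tx":0,"ty":0,"tz":0,"roll":0}]' >/dev/null&& $A && python3 -m handwheel '[{"tx":-1,"ty":0,"tz":0,"roll":0},{"tx":-1,"ty":0,"tz":0,"roll":0},{"tx":0,"ty":0,"tz":0,"roll":0}]'>/dev/null && $A && python3 -m handwheel '[{"tx":-1,"ty":0,"tz":0,"roll":0},{"tx":-1,"ty":0,"tz":0,"roll":0},{"tx":0,"ty":0,"tz":0,"roll":0}]' >/dev/null&& $A
```

```text
t8.87 lat -0.34 along 138.72 z 46.68 | F lat/along/z [ 1.4  3.4 -0.2] M [ 0.4  -0.16  0.09]
t9.12 lat -0.33 along 136.40 z 46.64 | F lat/along/z [ 0.5  2.7 -0.1] M [ 0.35 -0.16  0.08]
t9.37 lat -0.31 along 134.44 z 46.68 | F lat/along/z [0.  2.8 0.8] M [ 0.34 -0.15  0.11]
t9.62 lat -0.28 along 132.48 z 46.73 | F lat/along/z [ 0.2  2.4 -0.1] M [ 0.42 -0.18  0.09]
```

```bash
A='python3 chk.py'
python3 -m handwheel '[{"tx":-2,"ty":0,"tz":0,"roll":0},{"tx":-2,"ty":0,"tz":0,"roll":0},{"tx":-2,"ty":0,"tz":0,"roll":0}]'>/dev/null && $A && python3 -m handwheel '[{"tx":-2,"ty":0,"tz":0,"roll":0},{"tx":-2,"ty":0,"tz":0,"roll":0},{"tx":-2,"ty":0,"tz":0,"roll":0}]' >/dev/null&& $A && python3 -m handwheel '[{"tx":-2,"ty":0,"tz":0,"roll":0},{"tx":-2,"ty":0,"tz":0,"roll":0},{"tx":-2,"ty":0,"tz":0,"roll":0}]'>/dev/null && $A && python3 -m handwheel '[{"tx":-2,"ty":0,"tz":0,"roll":0},{"tx":-2,"ty":0,"tz":0,"roll":0},{"tx":-2,"ty":0,"tz":0,"roll":0}]' >/dev/null&& $A && python3 -m handwheel '[{"tx":-2,"ty":0,"tz":0,"roll":0},{"tx":-2,"ty":0,"tz":0,"roll":0},{"tx":-2,"ty":0,"tz":0,"roll":0}]' >/dev/null&& $A
```

```text
t9.87 lat -0.25 along 126.57 z 46.77 | F lat/along/z [0.8 3.5 0.6] M [ 0.57 -0.11  0.07]
t10.12 lat -0.21 along 120.57 z 46.82 | F lat/along/z [0.7 5.4 1.6] M [ 0.68 -0.15  0.09]
```

```bash
A='python3 chk.py'
python3 -m handwheel '[{"tx":0,"ty":0,"tz":-0.5,"roll":0},{"tx":0,"ty":0,"tz":0,"roll":0}]'>/dev/null && $A && python3 -m handwheel '[{"tx":-1,"ty":0,"tz":0,"roll":0},{"tx":-1,"ty":0,"tz":0,"roll":0},{"tx":0,"ty":0,"tz":0,"roll":0}]' >/dev/null&& $A && python3 -m handwheel '[{"tx":-1,"ty":0,"tz":0,"roll":0},{"tx":-1,"ty":0,"tz":0,"roll":0},{"tx":0,"ty":0,"tz":0,"roll":0}]'>/dev/null && $A && python3 -m handwheel '[{"tx":-1,"ty":0,"tz":0,"roll":0},{"tx":-1,"ty":0,"tz":0,"roll":0},{"tx":-1,"ty":0,"tz":0,"roll":0}]' >/dev/null&& $A && python3 -m handwheel '[{"tx":-1,"ty":0,"tz":0,"roll":0},{"tx":-1,"ty":0,"tz":0,"roll":0},{"tx":-1,"ty":0,"tz":0,"roll":0}]' >/dev/null&& $A
```

```text
t10.28 lat -0.25 along 120.15 z 47.19 | F lat/along/z [1.5 2.8 1. ] M [ 0.37 -0.2   0.13]
t10.53 lat -0.27 along 118.58 z 47.21 | F lat/along/z [0.4 4.8 0.8] M [ 0.63 -0.19  0.1 ]
t10.78 lat -0.25 along 116.74 z 47.25 | F lat/along/z [1.5 5.5 0.4] M [ 0.77 -0.14  0.06]
t11.03 lat -0.18 along 114.29 z 47.39 | F lat/along/z [1.2 6.7 0.8] M [ 1.1  -0.2   0.17]
```

```bash
python3 chk.py; python3 - <<'E'
from h import *
M=T(); print(M.round(4))
g=[grab(n,n+'2') for n in('scene','side')]
o=np.hstack([cv2.resize(g[0][0][150:240,205:295],(400,400),interpolation=cv2.INTER_CUBIC),cv2.resize(g[1][0][150:250,200:300],(400,400),interpolation=cv2.INTER_CUBIC)]);cv2.imwrite('pics/c2.png',o[...,::-1])
E
python3 chk.py
```

```text
t11.03 lat -0.18 along 114.29 z 47.39 | F lat/along/z [1.2 6.7 0.8] M [ 1.1  -0.2   0.17]
[[ 2.199e-01  9.755e-01  6.000e-04  5.848e-01]
 [ 9.755e-01 -2.199e-01  1.300e-03  4.210e-02]
 [ 1.400e-03  3.000e-04 -1.000e+00  4.740e-02]
 [ 0.000e+00  0.000e+00  0.000e+00  1.000e+00]]
t11.13 lat -0.18 along 114.12 z 47.40 | F lat/along/z [1.7 6.  0.9] M [ 0.97 -0.17  0.17]
```

View pics/c2.png

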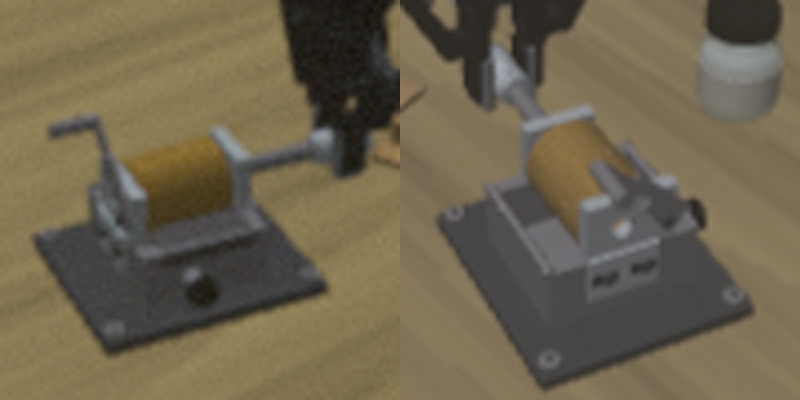

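Left view: the rod is through the near plate and into the roller. Right view: the far hole at (622,228) shows the roller end behind it, with no nose yet. I'll back off slightly to read the side forces without friction.

```bash
A='python3 chk.py'
python3 -m handwheel '[{"tx":1,"ty":0,"tz":0,"roll":0},{"tx":0.5,"ty":0,"tz":0,"roll":0},{"tx":0,"ty":0,"tz":0,"roll":0},{"tx":0,"ty":0,"tz":0,"roll":0}]'>/dev/null; $A; python3 -m handwheel '[{"tx":0,"ty":0.4,"tz":0,"roll":0},{"tx":0,"ty":0,"tz":0,"roll":0}]' >/dev/null; $A; python3 -m handwheel '[{"tx":0,"ty":0,"tz":0.5,"roll":0},{"tx":0,"ty":0,"tz":0,"roll":0}]' >/dev/null; $A;  python3 -m handwheel '[{"tx":0,"ty":0,"tz":-1,"roll":0},{"tx":0,"ty":0,"tz":0,"roll":0}]' >/dev/null; $A
```

```text
t11.47 lat -0.25 along 114.29 z 47.05 | F lat/along/z [ 0.9 -1.3  1.1] M [-0.27 -0.28  0.11]
t11.63 lat -0.14 along 114.35 z 46.94 | F lat/along/z [ 0.1 -3.   1. ] M [-0.48 -0.07  0.01]
t11.80 lat -0.14 along 114.50 z 46.49 | F lat/along/z [-0.2 -3.7  1.4] M [-0.72 -0.02  0.02]
t11.97 lat -0.13 along 115.17 z 47.56 | F lat/along/z [ 0.9 -2.4  0.1] M [-0.33  0.02  0.04]
```

```bash
sed -i 's/>6))/>8.5))/' chk.py; A='python3 chk.py'
python3 -m handwheel '[{"tx":-1.5,"ty":0,"tz":0,"roll":0},{"tx":-1,"ty":0,"tz":0,"roll":0},{"tx":0,"ty":0,"tz":0,"roll":0}]'>/dev/null; $A&& python3 -m handwheel '[{"tx":-1,"ty":0,"tz":0,"roll":0},{"tx":0,"ty":0,"tz":-0.5,"roll":0},{"tx":0,"ty":0,"tz":0,"roll":0}]' >/dev/null&& $A&& python3 -m handwheel '[{"tx":-1,"ty":0,"tz":0,"roll":0},{"tx":0,"ty":0,"tz":0.5,"roll":0},{"tx":0,"ty":0,"tz":0,"roll":0}]' >/dev/null&& $A&&  python3 -m handwheel '[{"tx":0,"ty":0.3,"tz":0,"roll":0},{"tx":-1,"ty":0,"tz":0,"roll":0},{"tx":0,"ty":0,"tz":0,"roll":0}]' >/dev/null; $A
```

```text
t12.22 lat -0.04 along 113.44 z 47.70 | F lat/along/z [-0.1  3.5  0.9] M [ 0.52 -0.    0.06]
t12.47 lat -0.06 along 111.68 z 48.04 | F lat/along/z [-0.7  2.2 -2. ] M [ 0.39 -0.   -0.03]
t12.72 lat 0.00 along 110.61 z 47.64 | F lat/along/z [-0.7  2.2  0.1] M [0.42 0.06 0.04]
t12.97 lat 0.29 along 109.97 z 47.71 | F lat/along/z [-1.6  4.1  1.1] M [ 0.74  0.21 -0.05]
```

```bash
A='python3 chk.py'
python3 -m handwheel '[{"tx":0,"ty":-0.3,"tz":-0.4,"roll":0},{"tx":-1,"ty":0,"tz":0,"roll":0},{"tx":-1,"ty":0,"tz":0,"roll":0}]'>/dev/null; $A&& python3 -m handwheel '[{"tx":-1,"ty":0,"tz":0,"roll":0},{"tx":-1,"ty":0,"tz":0,"roll":0},{"tx":0,"ty":0,"tz":0,"roll":0}]' >/dev/null&& $A&& python3 -m handwheel '[{"tx":-1,"ty":0,"tz":0,"roll":0},{"tx":-1,"ty":0,"tz":0,"roll":0},{"tx":0,"ty":0,"tz":0,"roll":0}]' >/dev/null&& $A&&  python3 -m handwheel '[{"tx":-1,"ty":0,"tz":0,"roll":0},{"tx":-1,"ty":0,"tz":0,"roll":0},{"tx":0,"ty":0,"tz":0,"roll":0}]' >/dev/null; $A
```

```text
t13.22 lat 0.19 along 107.68 z 48.10 | F lat/along/z [-0.3  3.5 -0.2] M [ 0.73  0.08 -0.02]
t13.47 lat 0.19 along 105.45 z 48.13 | F lat/along/z [-0.7  3.  -0.8] M [0.65 0.02 0.01]
t13.72 lat 0.20 along 103.54 z 48.18 | F lat/along/z [0.2 3.7 0.1] M [ 0.77 -0.07  0.05]
t13.97 lat 0.18 along 101.70 z 48.17 | F lat/along/z [0.2 3.9 0.1] M [0.9  0.05 0.03]
```

```bash
A='python3 chk.py'
python3 -m handwheel '[{"tx":-1,"ty":0,"tz":-0.2,"roll":0},{"tx":-1,"ty":0,"tz":0,"roll":0},{"tx":-1,"ty":0,"tz":0,"roll":0}]'>/dev/null; $A&& python3 -m handwheel '[{"tx":-1,"ty":0,"tz":0,"roll":0},{"tx":-1,"ty":0,"tz":0,"roll":0},{"tx":-1,"ty":0,"tz":0,"roll":0}]' >/dev/null&& $A&& python3 -m handwheel '[{"tx":-1,"ty":0,"tz":0,"roll":0},{"tx":-1,"ty":0,"tz":0,"roll":0},{"tx":-1,"ty":0,"tz":0,"roll":0}]' >/dev/null&& $A&&  python3 -m handwheel '[{"tx":-1,"ty":0,"tz":0,"roll":0},{"tx":-1,"ty":0,"tz":0,"roll":0},{"tx":0,"ty":0,"tz":0,"roll":0}]' >/dev/null&& $A&&  python3 -m handwheel '[{"tx":-1,"ty":0,"tz":0,"roll":0},{"tx":-1,"ty":0,"tz":0,"roll":0},{"tx":0,"ty":0,"tz":0,"roll":0}]' >/dev/null; $A
```

```text
t14.22 lat 0.17 along 98.69 z 48.29 | F lat/along/z [-0.2  4.9 -0.7] M [ 0.91 -0.02  0.06]
t14.47 lat 0.12 along 95.55 z 48.28 | F lat/along/z [ 0.4  4.9 -1.2] M [ 0.89 -0.03  0.09]
t14.72 lat 0.11 along 92.47 z 48.24 | F lat/along/z [ 0.9  4.4 -1.1] M [ 0.86 -0.02  0.08]
t14.97 lat 0.08 along 90.29 z 48.23 | F lat/along/z [-0.4  4.2 -1.5] M [ 0.76 -0.03  0.05]
t15.22 lat 0.09 along 88.35 z 48.25 | F lat/along/z [-0.   2.8 -0.3] M [ 0.68 -0.08  0.06]
```

```bash
A='python3 chk.py'
python3 -m handwheel '[{"tx":-1,"ty":0,"tz":0,"roll":0},{"tx":-1,"ty":0,"tz":0,"roll":0},{"tx":0,"ty":0,"tz":0,"roll":0}]'>/dev/null; $A&& python3 -m handwheel '[{"tx":-1,"ty":0,"tz":0,"roll":0},{"tx":-1,"ty":0,"tz":0,"roll":0},{"tx":0,"ty":0,"tz":0,"roll":0}]' >/dev/null&& $A&& python3 -m handwheel '[{"tx":-1,"ty":0,"tz":0,"roll":0},{"tx":-1,"ty":0,"tz":0,"roll":0},{"tx":0,"ty":0,"tz":0,"roll":0}]' >/dev/null&& $A&&  python3 -m handwheel '[{"tx":-1,"ty":0,"tz":0,"roll":0},{"tx":-1,"ty":0,"tz":0,"roll":0},{"tx":0,"ty":0,"tz":0,"roll":0}]' >/dev/null&& $A&&  python3 -m handwheel '[{"tx":-1,"ty":0,"tz":0,"roll":0},{"tx":-1,"ty":0,"tz":0,"roll":0},{"tx":0,"ty":0,"tz":0,"roll":0}]' >/dev/null; $A
```

```text
t15.47 lat 0.09 along 86.36 z 48.25 | F lat/along/z [-0.1  3.9 -1.9] M [ 0.68 -0.11  0.05]
t15.72 lat 0.06 along 84.34 z 48.20 | F lat/along/z [ 0.7  2.8 -1.8] M [ 0.62 -0.07  0.04]
t15.97 lat 0.06 along 82.37 z 48.21 | F lat/along/z [ 0.1  2.3 -2. ] M [ 0.63 -0.01  0.04]
t16.22 lat 0.07 along 80.69 z 48.19 | F lat/along/z [ 0.8  4.8 -4. ] M [ 0.8  -0.09  0.02]
t16.47 lat -0.00 along 78.74 z 48.21 | F lat/along/z [ 0.8  4.  -1.7] M [ 0.84 -0.08  0.04]
```

```bash
A='python3 chk.py'
python3 -m handwheel '[{"tx":-1,"ty":0,"tz":0.2,"roll":0},{"tx":-1,"ty":0,"tz":0,"roll":0},{"tx":0,"ty":0,"tz":0,"roll":0}]'>/dev/null; $A&& python3 -m handwheel '[{"tx":-1,"ty":0,"tz":0,"roll":0},{"tx":-1,"ty":0,"tz":0,"roll":0},{"tx":-1,"ty":0,"tz":0,"roll":0}]' >/dev/null&& $A&& python3 -m handwheel '[{"tx":-1,"ty":0,"tz":0,"roll":0},{"tx":-1,"ty":0,"tz":0,"roll":0},{"tx":-1,"ty":0,"tz":0,"roll":0}]' >/dev/null&& $A&&  python3 -m handwheel '[{"tx":-1,"ty":0,"tz":0,"roll":0},{"tx":-1,"ty":0,"tz":0,"roll":0},{"tx":-1,"ty":0,"tz":0,"roll":0}]' >/dev/null&& $A&&  python3 -m handwheel '[{"tx":-1,"ty":0,"tz":0,"roll":0},{"tx":-1,"ty":0,"tz":0,"roll":0},{"tx":0,"ty":0,"tz":0,"roll":0}]' >/dev/null; $A
```

```text
t16.72 lat -0.02 along 76.66 z 48.02 | F lat/along/z [-0.2  5.5 -2.5] M [ 0.72 -0.05  0.06]
t16.97 lat -0.01 along 73.88 z 48.04 | F lat/along/z [ 1.   4.9 -2.4] M [ 0.88 -0.05  0.04]
t17.22 lat -0.02 along 70.83 z 48.01 | F lat/along/z [ 0.   5.  -2.5] M [ 0.87 -0.   -0.01]
t17.47 lat -0.03 along 67.59 z 48.01 | F lat/along/z [-0.4  4.4 -2.9] M [ 0.79 -0.05  0.02]
t17.72 lat -0.01 along 65.42 z 48.03 | F lat/along/z [-0.5  5.2 -2.9] M [0.71 0.   0.05]
```

Near home, so 0.5 mm steps now.

```bash
A='python3 chk.py'
python3 -m handwheel '[{"tx":-0.5,"ty":0,"tz":0.2,"roll":0},{"tx":-0.5,"ty":0,"tz":0,"roll":0},{"tx":0,"ty":0,"tz":0,"roll":0}]'>/dev/null; $A&& python3 -m handwheel '[{"tx":-0.5,"ty":0,"tz":0,"roll":0},{"tx":-0.5,"ty":0,"tz":0,"roll":0},{"tx":0,"ty":0,"tz":0,"roll":0}]' >/dev/null&& $A&& python3 -m handwheel '[{"tx":-0.5,"ty":0,"tz":0,"roll":0},{"tx":-0.5,"ty":0,"tz":0,"roll":0},{"tx":0,"ty":0,"tz":0,"roll":0}]' >/dev/null&& $A&&  python3 -m handwheel '[{"tx":-0.5,"ty":0,"tz":0,"roll":0},{"tx":-0.5,"ty":0,"tz":0,"roll":0},{"tx":0,"ty":0,"tz":0,"roll":0}]' >/dev/null&& $A&&  python3 -m handwheel '[{"tx":-0.5,"ty":0,"tz":0,"roll":0},{"tx":-0.5,"ty":0,"tz":0,"roll":0},{"tx":0,"ty":0,"tz":0,"roll":0}]' >/dev/null; $A
```

```text
t17.97 lat 0.02 along 64.63 z 47.86 | F lat/along/z [-0.1  4.9 -2.4] M [ 0.76  0.02 -0.02]
t18.22 lat 0.05 along 63.66 z 47.89 | F lat/along/z [-0.2  4.4 -2.9] M [ 0.81  0.05 -0.01]
t18.47 lat 0.06 along 62.64 z 47.88 | F lat/along/z [ 0.5  4.8 -1.9] M [ 0.87  0.1  -0.03]
t18.72 lat 0.04 along 61.65 z 47.86 | F lat/along/z [-0.1  4.4 -2. ] M [ 0.82  0.07 -0.03]
t18.97 lat 0.05 along 60.78 z 47.87 | F lat/along/z [ 0.6  5.3 -2.9] M [0.89 0.06 0.05]
```

```bash
A='python3 chk.py'
python3 -m handwheel '[{"tx":-0.5,"ty":0,"tz":0,"roll":0},{"tx":0,"ty":0,"tz":0,"roll":0}]'>/dev/null; $A&& python3 -m handwheel '[{"tx":-0.5,"ty":0,"tz":0,"roll":0},{"tx":0,"ty":0,"tz":0,"roll":0}]'>/dev/null; $A&& python3 -m handwheel '[{"tx":-0.5,"ty":0,"tz":0,"roll":0},{"tx":0,"ty":0,"tz":0,"roll":0}]'>/dev/null; $A&& python3 -m handwheel '[{"tx":-0.5,"ty":0,"tz":0,"roll":0},{"tx":0,"ty":0,"tz":0,"roll":0}]'>/dev/null; $A&& python3 -m handwheel '[{"tx":-0.5,"ty":0,"tz":0,"roll":0},{"tx":0,"ty":0,"tz":0,"roll":0}]'>/dev/null; $A
```

```text
t19.13 lat 0.02 along 60.77 z 47.85 | F lat/along/z [ 0.1  6.9 -3. ] M [ 1.16  0.04 -0.01]
t19.30 lat -0.01 along 60.75 z 47.84 | F lat/along/z [-0.4  9.4 -2.7] M [1.41 0.01 0.01]
t19.30 lat -0.01 along 60.75 z 47.84 | F lat/along/z [-0.4  9.4 -2.7] M [1.41 0.01 0.01]
t19.30 lat -0.01 along 60.75 z 47.84 | F lat/along/z [-0.4  9.4 -2.7] M [1.41 0.01 0.01]
t19.30 lat -0.01 along 60.75 z 47.84 | F lat/along/z [-0.4  9.4 -2.7] M [1.41 0.01 0.01]
```

```bash
A='python3 chk.py'
python3 -m handwheel '[{"tx":0.8,"ty":0,"tz":0,"roll":0},{"tx":0,"ty":0,"tz":0,"roll":0}]' - 20; $A; python3 -m handwheel '[{"tx":0,"ty":0,"tz":0,"roll":0},{"tx":0,"ty":0,"tz":0,"roll":0},{"tx":0,"ty":0,"tz":0,"roll":0},{"tx":0,"ty":0,"tz":0,"roll":0},{"tx":0,"ty":0,"tz":0,"roll":0}]' 50; $A;  python3 -m handwheel '[{"tx":0,"ty":0,"tz":-15,"roll":0},{"tx":0,"ty":0,"tz":-30,"roll":0},{"tx":0,"ty":0,"tz":-40,"roll":0},{"tx":0,"ty":0,"tz":-40,"roll":0},{"tx":0,"ty":0,"tz":-30,"roll":0},{"tx":0,"ty":0,"tz":0,"roll":0},{"tx":0,"ty":0,"tz":0,"roll":0},{"tx":0,"ty":0,"tz":0,"roll":0}]' 70 | tail -3;$A
python3 - <<'E'
from h import *
g=[grab(n,n+'3') for n in('wrist','scene','side')]
im,d,K,E=load('w1'); C=cloud(d,K,E); a=np.radians(77.3); ey=np.array([np.cos(a),np.sin(a)]); ex=np.array([np.sin(a),-np.cos(a)])
q=C[...,:2]-[.5607,-.0696]; lat=q@ex*1e3; al=q@ey*1e3; m=(d>0)&(al<-46)&(al>-85)&(abs(lat)<60)&(C[...,2]>.1)&(C[...,2]<.13)
print('pin pts',m.sum(),lat[m].mean(),lat[m].min(),lat[m].max(),al[m].min(),al[m].max(),np.percentile(C[...,2][m],[5,50,95]))
o=np.hstack([cv2.resize(g[1][0][150:240,205:295],(400,400),interpolation=cv2.INTER_CUBIC),cv2.resize(g[2][0][150:250,200:300],(400,400),interpolation=cv2.INTER_CUBIC)]);cv2.imwrite('pics/c3.png',o[...,::-1])
E
```

```text
t: 19.47
tool_pos: [0.5732, -0.0101, 0.0479]
tool_rot: [-2.453, -1.962, -0.0]
contact_force: [0.0, 5.7, -2.9]
opening: 0.0199
grip_force: 68.5
t19.47 lat 0.03 along 60.78 z 47.86 | F lat/along/z [-1.2  5.6 -2.9] M [ 1.    0.05 -0.07]
t: 19.88
tool_pos: [0.5735, -0.011, 0.0482]
tool_rot: [2.453, 1.961, -0.0]
contact_force: [0.3, 0.2, -0.4]
opening: 0.0499
grip_force: 0.0
t19.88 lat 0.47 along 59.96 z 48.24 | F lat/along/z [ 0.2  0.2 -0.4] M [ 0.   -0.    0.02]
contact_force: [-0.4, 0.2, 0.0]
opening: 0.0699
grip_force: 0.0
t20.55 lat -0.16 along 60.22 z 202.44 | F lat/along/z [-0.4  0.1  0. ] M [ 0.07  0.02 -0.05]
pin pts 223 -15.000736290185513 -20.968700167179243 1.6945359351449958 -73.94533051064589 -46.11288630514059 [0.11309843 0.11688068 0.11827312]
```

View pics/c3.png

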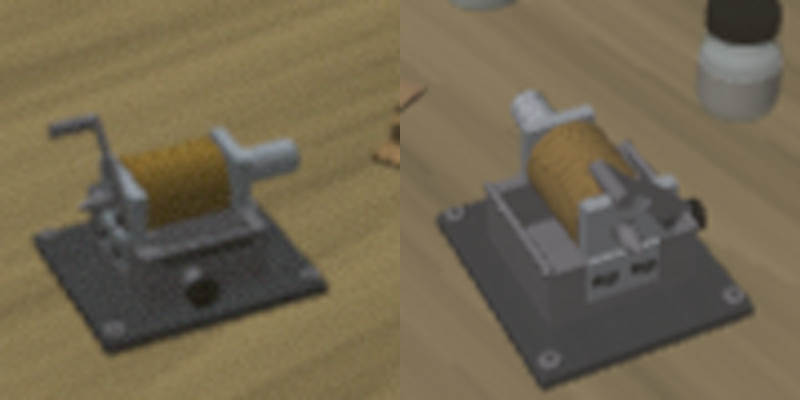

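Left view shows the knob against the near plate at (245,160) and the nose sticking out beyond the far plate at (92,205). The right view agrees, with the nose at (630,240). Next I'll check the seating with wrist depth.

```bash
python3 - <<'E'
from h import *
im,d,K,E=load('wrist3'); C=cloud(d,K,E); a=np.radians(77.3); ey=np.array([np.cos(a),np.sin(a)]); ex=np.array([np.sin(a),-np.cos(a)])
q=C[...,:2]-[.55985,-.06941]; lat=q@ex*1e3; al=q@ey*1e3; z=C[...,2]*1e3
m=(abs(lat-.9)<4)&(z>70)&(z<90)&(d>0)&(al>20)&(al<100)
v,u=np.nonzero(m)
c=int(np.median(u)); g=im.mean(2)
for r in range(v.min()-8,v.max()+3): print(r,g[r,c-2:c+3].mean().round(),al[r,c].round(1),z[r,c].round(1),end=' | ')
print(); 
def sub(r0,r1,z,sgn):
    s=g[r0:r1+1,c-2:c+3].mean(1); dd=sgn*np.diff(s); k=dd.argmax(); return r0+k+.5
for r in (0,): pass
for zz in (76,84): print(zz,[(r,((onplane(c,r,zz/1e3,K,E)[:2]-[.55985,-.06941])@ey*1e3).round(1)) for r in range(v.min()-6,v.max()+3,2)])
E
```

```text
151 139.0 79.0 0.8 | 152 139.0 77.9 1.3 | 153 139.0 76.5 0.1 | 154 148.0 75.2 -0.5 | 155 88.0 74.7 4.0 | 156 58.0 74.5 10.2 | 157 76.0 81.8 61.2 | 158 78.0 81.7 66.8 | 159 87.0 82.1 74.7 | 160 160.0 81.1 74.7 | 161 178.0 80.3 75.4 | 162 180.0 79.5 76.0 | 163 196.0 78.6 76.5 | 164 190.0 77.6 76.2 | 165 180.0 76.4 75.0 | 166 198.0 75.4 75.2 | 167 199.0 74.6 76.0 | 168 192.0 73.5 75.4 | 169 177.0 72.7 76.0 | 170 199.0 71.7 76.1 | 171 199.0 70.7 75.8 | 172 195.0 69.5 75.0 | 173 176.0 68.5 74.7 | 174 197.0 67.8 76.0 | 175 200.0 66.4 74.1 | 176 193.0 65.9 76.5 | 177 176.0 64.8 75.9 | 178 196.0 63.8 75.7 | 179 199.0 62.7 75.6 | 180 195.0 61.6 74.9 | 181 174.0 61.1 76.8 | 182 197.0 60.0 76.4 | 183 199.0 58.8 75.7 | 184 192.0 57.8 75.6 | 185 177.0 56.5 74.7 | 186 199.0 55.6 75.2 | 187 199.0 54.8 75.8 | 188 195.0 53.9 76.2 | 189 176.0 52.6 75.1 | 190 199.0 51.8 76.0 | 191 200.0 50.6 75.5 | 192 192.0 49.3 74.5 | 193 178.0 48.3 74.3 | 194 198.0 47.2 74.3 | 195 201.0 46.7 76.0 | 196 175.0 45.1 74.0 | 197 195.0 44.1 74.3 | 198 207.0 42.7 73.2 | 199 172.0 41.9 73.8 | 200 99.0 41.4 75.5 | 201 65.0 4
[... 1783 characters left out ...]
 (173, np.float64(70.6)), (175, np.float64(68.7)), (177, np.float64(66.7)), (179, np.float64(64.8)), (181, np.float64(62.9)), (183, np.float64(60.9)), (185, np.float64(59.0)), (187, np.float64(57.0)), (189, np.float64(55.1)), (191, np.float64(53.1)), (193, np.float64(51.1)), (195, np.float64(49.2)), (197, np.float64(47.2)), (199, np.float64(45.2)), (201, np.float64(43.2)), (203, np.float64(41.1)), (205, np.float64(39.1)), (207, np.float64(37.1)), (209, np.float64(35.0)), (211, np.float64(33.0)), (213, np.float64(30.9)), (215, np.float64(28.9)), (217, np.float64(26.8)), (219, np.float64(24.7)), (221, np.float64(22.6)), (223, np.float64(20.5)), (225, np.float64(18.4)), (227, np.float64(16.3))]
```

The knob spans from 82.0 to the plate face at 41.6, about 40 mm, so it is home. Next comes the keeper: the pin is near lat −18, along −60, with its top at about 117.

```bash
A='python3 chk.py'
python3 -m handwheel '[{"tx":-30,"ty":-5,"tz":0,"roll":0},{"tx":-30,"ty":-5,"tz":0,"roll":0},{"tx":-30,"ty":-5,"tz":0,"roll":0},{"tx":-32,"ty":-5,"tz":0,"roll":0},{"tx":0,"ty":0,"tz":30,"roll":0},{"tx":0,"ty":0,"tz":30,"roll":0},{"tx":0,"ty":0,"tz":14,"roll":0},{"tx":0,"ty":0,"tz":0,"roll":0},{"tx":0,"ty":0,"tz":0,"roll":0},{"tx":0,"ty":0,"tz":0,"roll":0}]' 0|grep open; $A; python3 -m handwheel '[{"tx":0,"ty":0,"tz":2,"roll":0},{"tx":0,"ty":0,"tz":2,"roll":0},{"tx":0,"ty":0,"tz":0,"roll":0}]' >/dev/null; $A&& python3 -m handwheel '[{"tx":0,"ty":0,"tz":2,"roll":0},{"tx":0,"ty":0,"tz":2,"roll":0},{"tx":0,"ty":0,"tz":2,"roll":0},{"tx":0,"ty":0,"tz":0,"roll":0}]' >/dev/null; $A
```

```text
opening: -0.0003
t21.53 lat -19.39 along -61.52 z 129.57 | F lat/along/z [0.1 0.2 0.9] M [0.05 0.03 0.02]
t21.78 lat -19.43 along -61.49 z 125.62 | F lat/along/z [-0.2  0.3  0. ] M [-0.05 -0.02 -0.02]
t22.12 lat -20.25 along -61.51 z 118.30 | F lat/along/z [-0.5 -0.9  0. ] M [-0.03 -0.02  0.01]
```

```bash
A='python3 chk.py'
python3 -m handwheel '[{"tx":0,"ty":-1.3,"tz":2.6,"roll":0},{"tx":0,"ty":-1.4,"tz":2.6,"roll":0},{"tx":0,"ty":-1.4,"tz":2.7,"roll":0},{"tx":0,"ty":-1.4,"tz":2.7,"roll":0}]' >/dev/null; $A&& python3 -m handwheel '[{"tx":0,"ty":-1.7,"tz":2.6,"roll":0},{"tx":0,"ty":-1.7,"tz":2.7,"roll":0},{"tx":0,"ty":-1.6,"tz":2.7,"roll":0}]' >/dev/null; $A&& python3 -m handwheel '[{"tx":0,"ty":-1.3,"tz":2.8,"roll":0},{"tx":0,"ty":-1.3,"tz":2.8,"roll":0},{"tx":0,"ty":-1.3,"tz":2.9,"roll":0}]' >/dev/null; $A && python3 -m handwheel '[{"tx":0,"ty":-0.8,"tz":2.5,"roll":0},{"tx":0,"ty":-0.8,"tz":2.5,"roll":0},{"tx":0,"ty":-0.8,"tz":2.5,"roll":0}]' >/dev/null; $A
```

```text
t22.45 lat -27.07 along -61.72 z 109.71 | F lat/along/z [-8.6  1.2  9.4] M [-0.03  1.48  0.  ]
t22.45 lat -27.07 along -61.72 z 109.71 | F lat/along/z [-8.6  1.2  9.4] M [-0.03  1.48  0.  ]
t22.45 lat -27.07 along -61.72 z 109.71 | F lat/along/z [-8.6  1.2  9.4] M [-0.03  1.48  0.  ]
t22.45 lat -27.07 along -61.72 z 109.71 | F lat/along/z [-8.6  1.2  9.4] M [-0.03  1.48  0.  ]
```

```bash
A='python3 chk.py'
python3 -m handwheel '[{"tx":0,"ty":0,"tz":-4,"roll":0},{"tx":0,"ty":0,"tz":-6,"roll":0},{"tx":0,"ty":0,"tz":-4,"roll":0},{"tx":0,"ty":0,"tz":0,"roll":0},{"tx":28,"ty":0,"tz":-30,"roll":0},{"tx":30,"ty":0,"tz":-30,"roll":0},{"tx":30,"ty":0,"tz":0,"roll":0},{"tx":0,"ty":0,"tz":0,"roll":0},{"tx":0,"ty":0,"tz":0,"roll":0}]' >/dev/null; $A; python3 - <<'E'
from h import *
im,d,K,E=grab('wrist','w6'); C=cloud(d,K,E); a=np.radians(77.3); ey=np.array([np.cos(a),np.sin(a)]); ex=np.array([np.sin(a),-np.cos(a)])
q=C[...,:2]-[.55985,-.06941]; lat=q@ex*1e3-.95; al=q@ey*1e3; z=C[...,2]*1e3
for lo,hi in((-75,-66),(-66,-58),(-58,-50)):
    m=(d>0)&(al<hi)&(al>lo)&(abs(lat)<50)&(z>60)&(z<125)
    if m.sum(): print(lo,m.sum(),np.percentile(lat[m],[2,50,98]).round(1),np.percentile(z[m],[2,50,95]).round(1))
cv2.imwrite('pics/w6b.png',cv2.resize(im,(800,600),interpolation=cv2.INTER_CUBIC)[...,::-1])
E
```

```text
t23.20 lat -25.17 along 26.99 z 182.23 | F lat/along/z [ 0.4 -0.2 -0.1] M [0.   0.04 0.01]
-75 46 [-27.7 -24.2 -21.5] [107.5 109.1 110.1]
```

View pics/w6b.png

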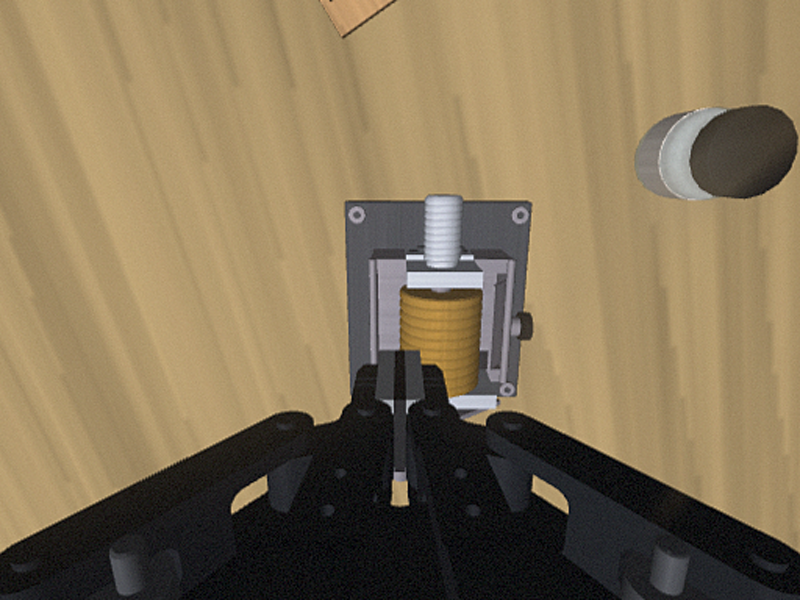

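The view shows the knob tight against the near plate at (443,230–268). The pin is hidden under the gripper but depth puts it at lat −24, top 110. The closed tips are narrow across the pin, so I'll turn 90° to push with the 22 mm pad width.

```bash
A='python3 chk.py'
python3 -m handwheel '[{"tx":-29,"ty":0.6,"tz":0,"roll":0.12},{"tx":-28,"ty":4,"tz":0,"roll":0},{"tx":-30,"ty":4,"tz":0,"roll":0}]' >/dev/null; $A; python3 -m handwheel '[{"tx":0,"ty":0,"tz":0,"roll":0.121},{"tx":0,"ty":0,"tz":0,"roll":0.121},{"tx":0,"ty":0,"tz":0,"roll":0.121},{"tx":0,"ty":0,"tz":0,"roll":0.121},{"tx":0,"ty":0,"tz":0,"roll":0.121},{"tx":0,"ty":0,"tz":0,"roll":0.121},{"tx":0,"ty":0,"tz":0,"roll":0.121},{"tx":0,"ty":0,"tz":0,"roll":0.121},{"tx":0,"ty":0,"tz":0,"roll":0.121},{"tx":0,"ty":0,"tz":0,"roll":0.121},{"tx":0,"ty":0,"tz":0,"roll":0.121},{"tx":0,"ty":0,"tz":0,"roll":0.12}]'; python3 -m handwheel '[{"tx":0,"ty":0,"tz":0,"roll":0},{"tx":0,"ty":0,"tz":0,"roll":0}]'>/dev/null; $A
```

```text
t23.50 lat -24.53 along -63.16 z 180.54 | F lat/along/z [-0.2 -0.4  0.4] M [-0.03  0.01  0.02]
t: 24.5
tool_pos: [0.5221, -0.1254, 0.1805]
tool_rot: [-3.121, 0.36, 0.003]
contact_force: [-0.1, -1.0, 0.5]
opening: 0.0
grip_force: 0.0
t24.67 lat -24.29 along -62.54 z 180.82 | F lat/along/z [ 0.3 -0.2 -0.2] M [-0.04 -0.07 -0.  ]
```

```bash
A='python3 chk.py'
python3 -m handwheel '[{"tx":0,"ty":0,"tz":30,"roll":0},{"tx":0,"ty":0,"tz":25,"roll":0},{"tx":0,"ty":0,"tz":10,"roll":0},{"tx":0,"ty":0,"tz":0,"roll":0}]' >/dev/null; $A&& python3 -m handwheel '[{"tx":0,"ty":0,"tz":2,"roll":0},{"tx":0,"ty":0,"tz":2,"roll":0},{"tx":0,"ty":0,"tz":2,"roll":0},{"tx":0,"ty":0,"tz":0,"roll":0}]' >/dev/null; $A&& python3 -m handwheel '[{"tx":-0.7,"ty":0,"tz":1.2,"roll":0},{"tx":-0.7,"ty":0,"tz":1.2,"roll":0},{"tx":-0.7,"ty":0,"tz":1.2,"roll":0}]' >/dev/null; $A && python3 -m handwheel '[{"tx":-0.7,"ty":0,"tz":1.2,"roll":0},{"tx":-0.7,"ty":0,"tz":1.2,"roll":0},{"tx":-0.7,"ty":0,"tz":1.2,"roll":0}]' >/dev/null; $A
```

```text
t25.00 lat -26.47 along -61.63 z 112.92 | F lat/along/z [0.1 0.3 0.1] M [0.08 0.02 0.02]
t25.33 lat -23.11 along -61.76 z 111.75 | F lat/along/z [ 0.2  0.3 -0.1] M [ 0.04 -0.02 -0.01]
t25.58 lat -25.78 along -61.73 z 107.77 | F lat/along/z [-2.2  0.4  3.4] M [-0.04  0.32  0.04]
t25.83 lat -28.24 along -61.66 z 103.60 | F lat/along/z [-2.5 -0.6  3.4] M [0.05 0.4  0.04]
```

```bash
A='python3 chk.py'
python3 -m handwheel '[{"tx":-0.8,"ty":0,"tz":1.4,"roll":0},{"tx":-0.8,"ty":0,"tz":1.4,"roll":0},{"tx":-0.7,"ty":0,"tz":1.4,"roll":0}]' >/dev/null; $A&& python3 -m handwheel '[{"tx":-0.7,"ty":0,"tz":1.4,"roll":0},{"tx":-0.7,"ty":0,"tz":1.4,"roll":0},{"tx":-0.6,"ty":0,"tz":1.4,"roll":0}]' >/dev/null; $A&& python3 -m handwheel '[{"tx":-0.6,"ty":0,"tz":1.3,"roll":0},{"tx":-0.5,"ty":0,"tz":1.3,"roll":0},{"tx":-0.5,"ty":0,"tz":1.3,"roll":0}]' >/dev/null; $A && python3 -m handwheel '[{"tx":-0.4,"ty":0,"tz":1.3,"roll":0},{"tx":-0.4,"ty":0,"tz":1.3,"roll":0},{"tx":-0.4,"ty":0,"tz":1.3,"roll":0}]' >/dev/null; $A && python3 -m handwheel '[{"tx":-0.3,"ty":0,"tz":1.3,"roll":0},{"tx":-0.3,"ty":0,"tz":1.3,"roll":0},{"tx":-0.3,"ty":0,"tz":1.3,"roll":0}]' >/dev/null; $A
```

```text
t26.08 lat -30.41 along -61.61 z 99.10 | F lat/along/z [-1.7  0.4  2.5] M [ 0.02  0.35 -0.03]
t26.33 lat -32.37 along -61.61 z 94.90 | F lat/along/z [-2.3  1.6  1.9] M [ 0.01  0.3  -0.01]
t26.58 lat -33.89 along -61.62 z 91.10 | F lat/along/z [-0.7  0.4  2. ] M [ 0.07  0.21 -0.01]
t26.83 lat -35.10 along -61.63 z 87.20 | F lat/along/z [-2.2  0.5  1.8] M [0.02 0.18 0.  ]
t27.08 lat -35.97 along -61.63 z 83.33 | F lat/along/z [-0.8  1.   1.2] M [0.04 0.2  0.03]
```

```bash
A='python3 chk.py'
python3 -m handwheel '[{"tx":-0.2,"ty":0,"tz":1.2,"roll":0},{"tx":-0.2,"ty":0,"tz":1.2,"roll":0},{"tx":-0.2,"ty":0,"tz":1.2,"roll":0}]' >/dev/null; $A&& python3 -m handwheel '[{"tx":-0.1,"ty":0,"tz":1,"roll":0},{"tx":-0.1,"ty":0,"tz":1,"roll":0},{"tx":0,"ty":0,"tz":0,"roll":0}]' >/dev/null; $A&& python3 -m handwheel '[{"tx":0,"ty":0,"tz":0.5,"roll":0},{"tx":0,"ty":0,"tz":0.5,"roll":0},{"tx":0,"ty":0,"tz":0,"roll":0}]' >/dev/null; $A && python3 -m handwheel '[{"tx":0,"ty":0,"tz":0.5,"roll":0},{"tx":0,"ty":0,"tz":0.5,"roll":0},{"tx":0,"ty":0,"tz":0,"roll":0}]' >/dev/null; $A && python3 -m handwheel '[{"tx":0,"ty":0,"tz":0.5,"roll":0},{"tx":0,"ty":0,"tz":0.5,"roll":0},{"tx":0,"ty":0,"tz":0,"roll":0}]' >/dev/null; $A
```

```text
t27.33 lat -36.60 along -61.65 z 79.71 | F lat/along/z [-0.5  0.3  0.8] M [ 0.    0.24 -0.02]
t27.58 lat -36.82 along -61.62 z 77.61 | F lat/along/z [0.2 0.5 0.9] M [-0.03  0.08 -0.01]
t27.83 lat -36.76 along -61.63 z 76.81 | F lat/along/z [-0.9  0.2 -0.3] M [ 0.01  0.07 -0.03]
t28.08 lat -36.78 along -61.62 z 75.81 | F lat/along/z [-0.7 -0.1  1.1] M [-0.    0.1  -0.05]
t28.33 lat -36.71 along -61.69 z 75.26 | F lat/along/z [-2.   0.4  3.4] M [-0.01  0.37  0.01]
```

```bash
A='python3 chk.py'
python3 -m handwheel '[{"tx":0,"ty":0,"tz":0.5,"roll":0},{"tx":0,"ty":0,"tz":0,"roll":0}]' >/dev/null; $A&& python3 -m handwheel '[{"tx":0,"ty":0,"tz":0.5,"roll":0},{"tx":0,"ty":0,"tz":0,"roll":0}]' >/dev/null; $A; python3 -m handwheel '[{"tx":0,"ty":0,"tz":-2,"roll":0},{"tx":0,"ty":0,"tz":-8,"roll":0},{"tx":0,"ty":0,"tz":-30,"roll":0},{"tx":0,"ty":0,"tz":-40,"roll":0},{"tx":0,"ty":0,"tz":-40,"roll":0},{"tx":0,"ty":0,"tz":-30,"roll":0},{"tx":0,"ty":0,"tz":0,"roll":0},{"tx":0,"ty":0,"tz":0,"roll":0}]' >/dev/null; $A
python3 - <<'E'
from h import *
for n in('scene','side','wrist'): grab(n,n+'4')
a=np.radians(77.3); ey=np.array([np.cos(a),np.sin(a)]); ex=np.array([np.sin(a),-np.cos(a)])
for n in('scene4','side4','wrist4'):
    im,d,K,E=load(n); C=cloud(d,K,E); q=C[...,:2]-[.55985,-.06941]; lat=q@ex*1e3; al=q@ey*1e3; z=C[...,2]*1e3
    m=(d>0)&(al<-50)&(al>-76)&(lat<-25)&(lat>-60)&(z>50)&(z<125)
    print(n,m.sum(),m.sum() and (np.percentile(lat[m],[5,50,95]).round(1),np.percentile(z[m],[5,50,95]).round(1)))
g=[load(n)[0] for n in('scene4','side4')]
o=np.hstack([cv2.resize(g[0][150:240,205:295],(400,400),interpolation=cv2.INTER_CUBIC),cv2.resize(g[1][150:250,200:300],(400,400),interpolation=cv2.INTER_CUBIC)]);cv2.imwrite('pics/c4.png',o[...,::-1])
E
```

```text
t28.50 lat -36.66 along -61.69 z 75.11 | F lat/along/z [-3.4  0.8  6. ] M [0.04 0.6  0.03]
t28.67 lat -36.62 along -61.71 z 75.01 | F lat/along/z [-5.3  1.4  8.8] M [-0.02  0.82 -0.01]
t29.33 lat -35.23 along -61.84 z 227.02 | F lat/along/z [ 0.1  0.2 -1.7] M [ 0.01  0.01 -0.03]
scene4 35 (array([-37.1, -33.1, -29.6]), array([67. , 71.4, 74.4]))
side4 56 (array([-42.3, -39. , -34.2]), array([69. , 73.9, 75.9]))
wrist4 213 (array([-40.4, -35.9, -32.3]), array([72.3, 74.7, 76.5]))
```

View pics/c4.png

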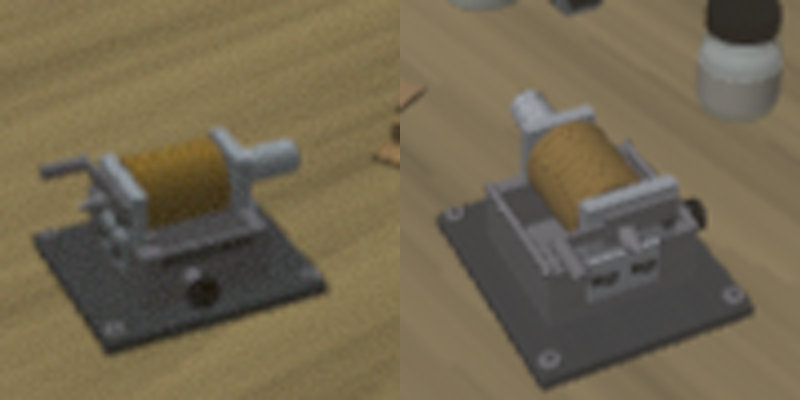

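Both views show the keeper lying flat across the axle on the far plate. The pin top is at about 75 mm, the closed height, and the knob is still against the near plate. The robot is clear of everything.

```bash
python3 -c "
from station import ctrl; print(ctrl.finish_job())"
```

```text
the job is handed in; nothing more can be done
None
```

The axle is through both plates and the roller with its knob home, the keeper is swung fully down into the groove, and the job is handed in at about 29 s; I steered clear of the jar, bottle and hammer but did not re-measure them at the end.

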